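# Close-pack hexagonal culture jars in the tray

## Robot

A 7-joint arm with a two-finger parallel gripper is mounted at the origin on the work surface. World frame = base frame: x ahead of the robot, y to its left, z up, the work surface at z = 0. Lengths are in m, angles in rad, forces in N, time in s.
With the tool pointing down it reaches from about 0.425 to 0.875 m from the base axis. Payload 4.7 kg.
Tool frame: the origin (TCP) lies on the centre line of the jaws, within the pads' length; the fingertips stand 22 mm ahead of it and the grasp point (between the pads) lies 3 mm ahead of it; z points along the fingers, y is the direction in which the jaws open and shut (so a half turn about z gives the same grasp; the last joint's range is limited). The gripper opens to 87 mm and grips with 3 to 60 N. Pads are 19 mm wide; open, the fingers measure 117 mm over their backs; the gripper's body (75 mm by 190 mm) begins 51 mm behind the grasp point.
Start: joints at [-1.318, 0.321, -0.07, 1.45, 0.023, 1.371, -0.057], TCP at [0.154, 0.632, 0.245] pointing down, gripper open.
Joint ranges: [-2.86, 2.86], [-0.3, 2.09], [-1.38, 1.24], [0.06, 2.45], [-1.56, 4.7], [0.09, 2.05], [-2.69, 2.69]. Speed limits (rad/s): [2.57, 2.57, 3.14, 3.14, 3.14, 3.14, 3.14].

## Interface

Orientations are given as a unit quaternion [x, y, z, w].
In Python, from plant import manip gives the robot as it stands.
- The arm moves only by the tool move_arm, never from a script. Its argument "targets" is one flat list of numbers, 5 for each row, row after row: the finger opening in cm, from 0 to 8.7, then the shift along the tool's x, y, z in cm, then the turn about the tool's z in degrees. In form: [fingers, dx, dy, dz, yaw, fingers, dx, dy, dz, yaw, ...]. A call has 1 to 5 rows; each row is the pose to reach, as a shift and turn from the pose commanded when the call began, along the tool's axes at that moment; what a row does not reach only later rows make up. A row lasts 1/10 s, in which the tool goes at most 50 mm and 8.59 degrees, less where a joint would pass 70% of its speed; a pose out of reach is approached as far as the arm can. A call with a gripper value outside its range is refused whole. The fingers move at their own pace and stop on an object; the grip force is fixed at half the most. Time passes only in rows, so rows that repeat a pose let the fingers close. It gives the time, the measured TCP pose, the force and the opening at its end, in the units of the state.
- manip.observe(): the state, without advancing time (a new reading comes with each control period).
- manip.capture(name): name is "scene" or "top" or "wrist"; returns a dict with "pixels" (384x512x3 uint8, blue, green, red), "K" (3x3 intrinsics, pixels), "R" (3x3) and "t" (3): a world point X has camera coordinates R X + t. Camera axes: x right, y down, z forward; pixel columns grow to the right and rows downward; lengths in m; the calibration is good to about 2 mm. A picture is of the moment at which its call begins. There is no depth.
- manip.sign_off(): hands the job in, once; it reports no verdict.
Trained networks look in the newest picture that a camera, given by its name, has taken for a name from the list of things; names that differ only in an ending like _2 or _b are one class to them, and where a whole thing is asked for, a point or a joint stands for the part that bears it (a point fixed in the world has none). Each returns a list of dicts, best first, with "score" (0 to 1); they miss things now and then, are a little off and sometimes report something else, mostly with a low value. They report only what shows in the picture. A call takes as long as a camera call. They do not tell look-alikes from the thing itself.
- manip.boxes_of(camera, query): "centre" ([x, y, z] in m, in world coordinates, good to about 4 mm: the middle of the surface that is visible of it).
The state is a dict: "clock": time; "joint_pos": joint angles; "dq": joint speeds; "effort": joint torques, N m; "tool_pos": TCP position; "tcp_rot": TCP orientation; "ft_force": force on the tool from outside, world axes, zero at the start; "ft_torque": the same for the moment, N m; "opening": finger opening in m.
Only numpy, scipy, OpenCV 4.12 (cv2) and the standard library are available. Lean on these libraries where they do the work, as an engineer would, in place of code of your own. Each camera call takes 0.05 s, during which the arm holds its last target.

## Task

Two hexagonal culture jars stand loosely in a row along the back wall of the tray. Stand one of the two green-stoppered jars at the open end of that row and push with it until the whole row is tight and comes up firm, but not crushed, against the blue stop bar. Then nestle the other green-stoppered jar into the notch in front of the first two jars, so that all four stand upright on the tray floor with their flat faces touching, and leave the things around them alone.

Things in the scene. Friction and masses are not known exactly. Their poses are not given: they have to be found in the camera images.
- tray: fixed tray, inside 160 (x) x 290 mm (y), floor 5 thick, walls 6 thick, 25 high. Origin: centre of underside; x to its back wall (inner face x = +80, away from the robot), y to the stop's end. Fixed blue stop bar 150 (x) x 20 (y) x 40 mm high lies across the +y end; its face to the jars is anywhere from y = +98 to +125 mm, not reported: feel it through the row, or see it
- row_jar1_mid (a point): glass jar, white stopper, first of the row, short of the blue stop; a corner 1 to 4 mm off the back wall, flats face the tray's y within 5 degrees; slides on the tray at 1 to 3.5 N. Hex body 60 mm across flats, shoulder 56 mm up; on it, in line, a hex grip stopper 30 mm across flats, 56 to 90 mm up; 0.3 kg. Point: on the axis, 45 mm above the underside; z up, y normal to a pair of flats
- row_jar2_mid (a point): like jar, white stopper, second of the row; its -y side is the open end. A firm row holds still when pushed at 8 to 15 N; over 60 N between jars cracks glass. Hex body 60 mm across flats, shoulder 56 mm up; on it, in line, a hex grip stopper 30 mm across flats, 56 to 90 mm up; 0.3 kg. Point: on the axis, 45 mm above the underside; z up, y normal to a pair of flats
- new_jar1_mid (a point): like jar, green stopper, upright on the bench at any yaw. Hex body 60 mm across flats, shoulder 56 mm up; on it, in line, a hex grip stopper 30 mm across flats, 56 to 90 mm up; 0.3 kg. Point: on the axis, 45 mm above the underside; z up, y normal to a pair of flats
- new_jar2_mid (a point): the other jar with green stopper, upright on the bench at any yaw; either may take either place. Hex body 60 mm across flats, shoulder 56 mm up; on it, in line, a hex grip stopper 30 mm across flats, 56 to 90 mm up; 0.3 kg. Point: on the axis, 45 mm above the underside; z up, y normal to a pair of flats
- reagent_bottle: bystander: amber bottle, 60 mm diameter, 125 mm high; origin at the centre of its underside
- white_pot: bystander: white pot, 72 mm diameter, 70 mm high; origin at the centre of its underside
- tip_box: bystander: grey and blue box 112 x 77 x 55 mm; origin at the centre of its underside
Not all that is in view belongs to the job. What is shaped like the part that bears new_jar2_mid but yellow is not meant.

How it is judged:
By the outcome, as a careful person would: the job done as asked, in the order asked, and still so for the second after the job is handed in, with the robot touching nothing.
It also fails if it takes over 66 s, if anything falls off the work surface, if the arm or the gripper's body presses on something with over 40 N, if the wrist force passes 120 N, or if a joint passes its speed limit or range.

## Working session

There is one attempt and no reset: what is moved stays moved. The work goes in short steps, Python scripts to look and compute and a tool call to move; the robot and the scene stay as the last step left them, time stands still between calls to the robot, and variables do not carry over. Pictures are saved under pics/ and viewed, and the job is handed in when it is done.

Besides the shell and the picture viewer there is one more tool, called by a JSON object that holds its "api" and its "payload". move_arm: Moves the arm, as the interface text tells. Its arguments: {"type":"object","properties":{"targets":{"type":"array"}},"required":["targets"]}

```bash
mkdir -p pics; ls
python3 - <<'E'
from plant import manip
import cv2
s=manip.observe()
for k,v in s.items(): print(k,v)
for c in ("scene","top"):
    d=manip.capture(c); cv2.imwrite(f"pics/{c}0.png",d["pixels"]); print(c,d["K"],d["R"],d["t"])
    for q in ("tray","row_jar1_mid","new_jar1_mid","reagent_bottle","white_pot","tip_box"):
        print(q,[(x["centre"],x["score"]) for x in manip.boxes_of(c,q)])
E
```

```text
pics
clock 0.0
joint_pos [-1.31789976  0.32181317 -0.07011098  1.45171018  0.02260987  1.370806
 -0.05689692]
dq [-2.24534661e-03  1.56771769e-04  2.91250825e-04  3.40233325e-04
  4.11352578e-05  1.71788812e-03  6.98855668e-05]
effort [ 2.31127542e-04 -4.91293716e+01 -4.03679274e-01 -3.12529492e+01
 -6.37595449e-02  4.39919543e-02  1.93324217e-04]
tool_pos [0.15365569 0.63102997 0.24345042]
tcp_rot [ 1.19084304e-01  9.92883668e-01 -9.72377507e-04 -6.50857945e-05]
ft_force [ 0.3261339  -0.18955396  0.44458792]
ft_torque [ 0.03390063 -0.01602646  0.06213648]
opening 0.08708889909763022
scene [[357.19507744   0.         254.26766205]
 [  0.         357.19507744 195.31860113]
 [  0.           0.           1.        ]] [[-0.70985511  0.70430384  0.00786213]
 [ 0.44025277  0.45238063 -0.77558318]
 [-0.54980289 -0.54709036 -0.63119642]] [ 0.39607032 -0.19925735  1.32323072]
tray [([0.5556, 0.1729, 0.0044], 0.56)]
row_jar1_mid [([0.6462, 0.2246, 0.0628], 0.89)]
new_jar1_mid [([0.5497, -0.1627, 0.0447], 0.67)]
reagent_bottle [([0.6883, -0.1047, 0.0695], 0.97)]
white_pot [([0.6854, -0.2509, 0.048], 0.68)]
tip_box [([0.52, 0.4164, 0.0578], 0.61)]
top [[476.59909798   0.         251.44523115]
 [  0.         476.59909798 191.09106455]
 [  0.           0.           1.        ]] [[-0.00744456 -0.99973851  0.02162159]
 [-0.98498173  0.00360136 -0.17262104]
 [ 0.17249803 -0.02258196 -0.98475098]] [-0.01087431  0.57846089  1.22128432]
tray [([0.5525, 0.1478, 0.0009], 0.93)]
row_jar1_mid [([0.6176, 0.2061, 0.0613], 0.94)]
new_jar1_mid [([0.5265, -0.171, 0.0576], 0.78)]
reagent_bottle [([0.6644, -0.1156, 0.0843], 0.58)]
white_pot [([0.6639, -0.2648, 0.0734], 0.8), ([0.6007, 0.1328, 0.0628], 0.32)]
tip_box [([0.4945, 0.4082, 0.0531], 0.58)]
```

View pics/scene0.png

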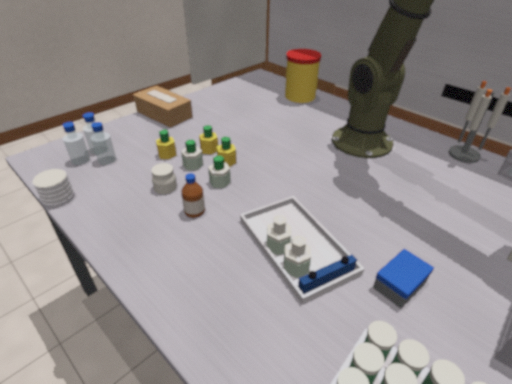

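View pics/top0.png

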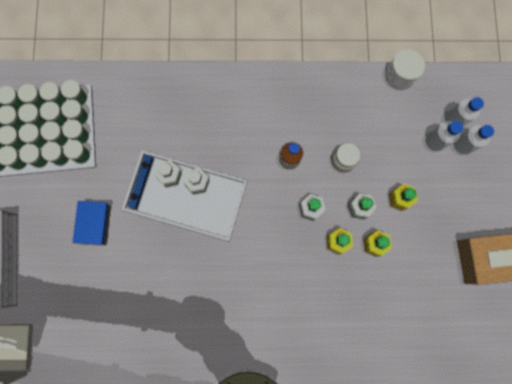

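The top view shows the two clear-bodied green-stoppered jars at (314,206) and (364,204). The yellow decoys are at (341,240), (379,242) and (404,196). The tray is at about (185,195), with the blue stop at its left and the row jars at (167,173) and (195,180). I'll enlarge these areas next.

```bash
cat > h.py <<'E'
import numpy as np, cv2
from plant import manip
def ray(d,u,v,z):
    K,R,t=map(np.asarray,(d["K"],d["R"],d["t"]))
    c=-R.T@t; r=R.T@np.linalg.inv(K)@np.array([u,v,1.]); return c+r*(z-c[2])/r[2]
def proj(d,X):
    K,R,t=map(np.asarray,(d["K"],d["R"],d["t"]))
    p=(R@np.asarray(X,float).T).T+t; p=p@K.T; return p[...,:2]/p[...,2:]
def hexpts(x,y,yaw,z,af):
    # yaw = direction of the hexagon's face normal
    a=yaw+np.pi/6+np.arange(6)*np.pi/3; r=af/np.sqrt(3)
    return np.stack([x+r*np.cos(a),y+r*np.sin(a),np.full(6,z)],1)
def crop(img,x0,y0,w,h,s,name):
    cv2.imwrite("pics/"+name,cv2.resize(img[y0:y0+h,x0:x0+w],None,fx=s,fy=s,interpolation=cv2.INTER_CUBIC))
E
python3 - <<'E'
import cv2; from h import crop
im=cv2.imread("pics/top0.png")
crop(im,115,140,140,105,5.7,"t_tray.png"); crop(im,270,130,160,130,4.6,"t_jars.png")
im=cv2.imread("pics/scene0.png")
crop(im,235,190,130,110,5.4,"s_tray.png"); crop(im,150,115,100,110,5.4,"s_jars.png")
E
```

```text
(no output)
```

View pics/t_tray.png

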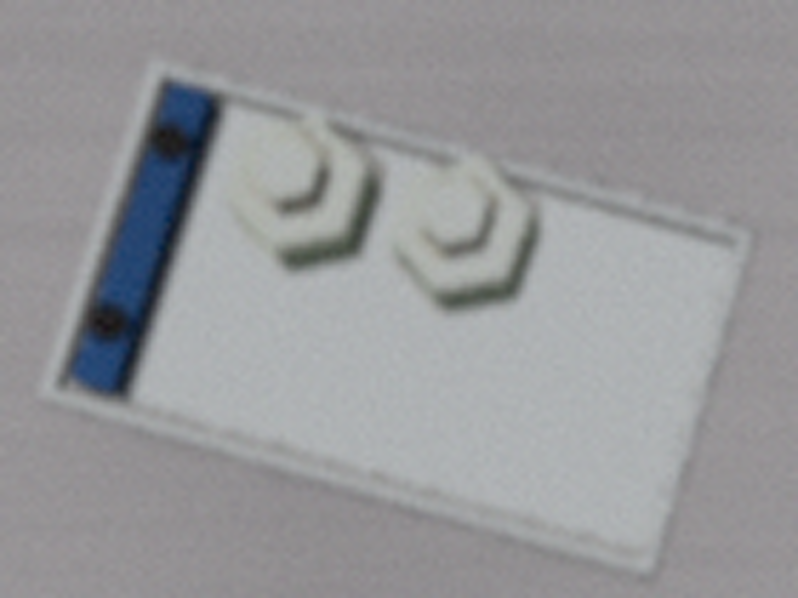

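View pics/t_jars.png

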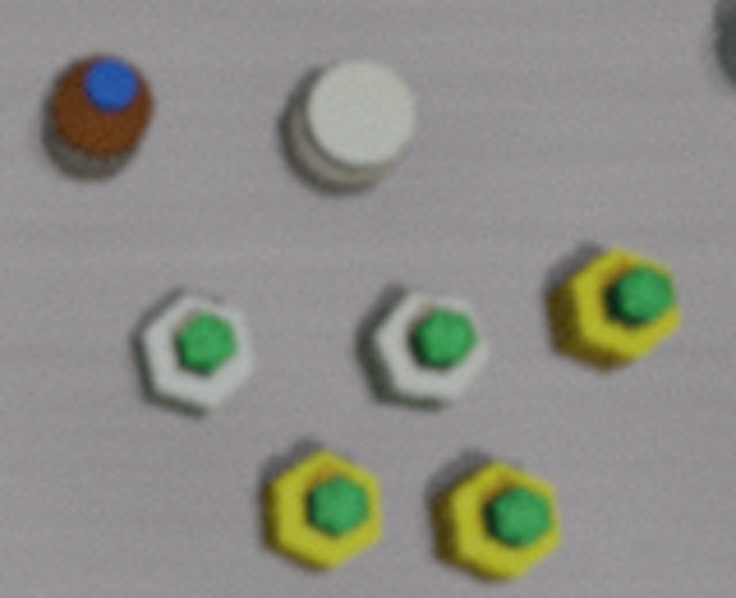

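View pics/s_jars.png

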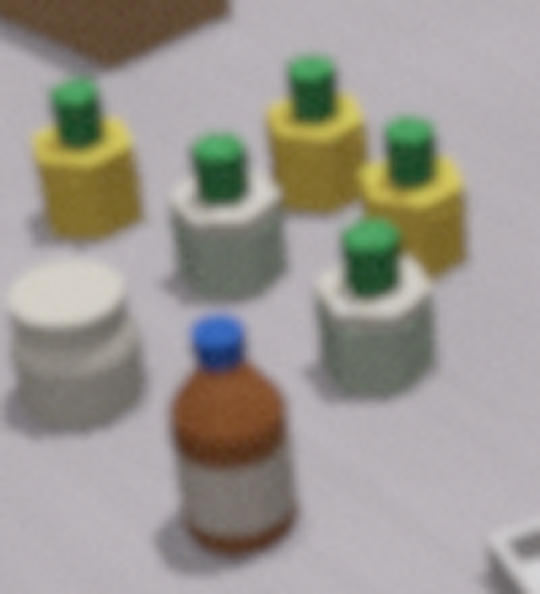

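View pics/s_tray.png

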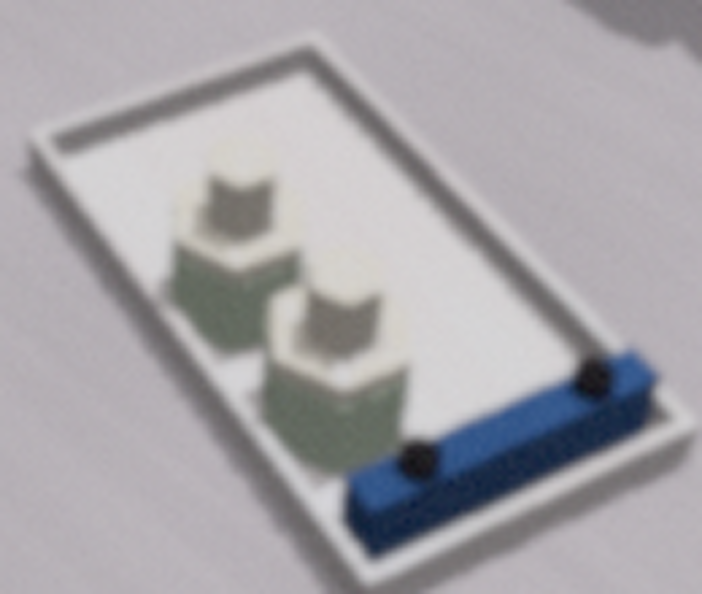

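Run:
```python
from h import *
from scipy.optimize import least_squares
d=manip.capture("top"); s=manip.capture("scene")
w=manip.capture("wrist"); cv2.imwrite("pics/w0.png",w["pixels"])
R,t=np.array(w["R"]),np.array(w["t"]); print("wrist cam pos",-R.T@t,"fwd",R[2],"K",w["K"][0])
px=np.array([[142.2,150.9],[246.9,180.7],[229.9,240.9],[122.0,209.8]])
loc=np.array([[86,151],[86,-151],[-86,-151],[-86,151]])/1000
P=np.array([ray(d,u,v,.025)[:2] for u,v in px]); print(P)
print([np.linalg.norm(P[i]-P[i-1]) for i in range(4)])
f=lambda p:(loc@np.array([[np.cos(p[2]),np.sin(p[2])],[-np.sin(p[2]),np.cos(p[2])]])+p[:2]-P).ravel()
r=least_squares(f,[.6,.15,0]); print("tray top",r.x,np.degrees(r.x[2]),r.fun*1e3)
spx=np.array([[235+372/5.4,190+583/5.4],[235+30/5.4,190+140/5.4],[235+315/5.4,190+36/5.4],[235+693/5.4,190+422/5.4]])
P=np.array([ray(s,u,v,.025)[:2] for u,v in spx]); print(P)
r=least_squares(f,[.6,.15,0]); print("tray scene",r.x,np.degrees(r.x[2]),r.fun*1e3)
# green stoppers
for nm,dd in(("top",d),("scene",s)):
    hsv=cv2.cvtColor(dd["pixels"],cv2.COLOR_BGR2HSV); m=cv2.inRange(hsv,(45,100,60),(85,255,255))
    n,l,st,c=cv2.connectedComponentsWithStats(m)
    for i in range(1,n):
        if st[i,4]>30: print(nm,c[i],st[i,4],ray(dd,*c[i],.085 if nm=="top" else .075))
```

```text
wrist cam pos [0.08146981 0.65003606 0.38494138] fwd [ 0.26412514 -0.06412669 -0.96235424] K [337.66855712   0.         248.70782276]
[[ 0.69612308  0.28490581]
 [ 0.61171552 -0.00246915]
 [ 0.4479964   0.04388793]
 [ 0.53306397  0.33372934]]
[np.float64(0.1702116639086731), np.float64(0.29951461208822827), np.float64(0.1701556074064096), np.float64(0.30206710701204664)]
tray top [ 0.57222474  0.16501348 -0.28505711] -16.332569592235377 [ 1.09423562  0.8299058   0.57569037 -1.60810427 -0.76422759  0.4033215
 -0.9056984   0.37487697]
[[0.69711408 0.2908718 ]
 [0.61664688 0.00627427]
 [0.45154342 0.05248399]
 [0.53516753 0.33625742]]
tray scene [ 0.57511798  0.17147187 -0.27909253] -15.990824248838086 [ 2.27419843  2.06567515 -0.45459934 -3.65115226 -0.69573953 -2.47772889
 -1.12385956  4.063206  ]
top [409.27966102 193.63559322] 118 [ 0.56408308 -0.42548315  0.085     ]
top [314.28431373 204.2745098 ] 102 [ 0.53708127 -0.17580821  0.085     ]
top [366.08333333 203.18518519] 108 [ 0.53936283 -0.31082675  0.085     ]
top [343.06451613 239.56451613] 124 [ 0.44550638 -0.24694616  0.085     ]
top [382.584 241.76 ] 125 [ 0.43929787 -0.34842494  0.085     ]
scene [207.33846154 130.86153846] 65 [ 0.44032206 -0.34773803  0.075     ]
scene [163.85294118 135.60294118] 68 [ 0.56539334 -0.42343106  0.075     ]
scene [225.55072464 142.84057971] 69 [ 0.44783217 -0.24464672  0.075     ]
scene [190.31944444 145.69444444] 72 [ 0.5408675  -0.30989203  0.075     ]
scene [218.44444444 161.57575758] 99 [ 0.53536934 -0.17717626  0.075     ]
```

View pics/w0.png

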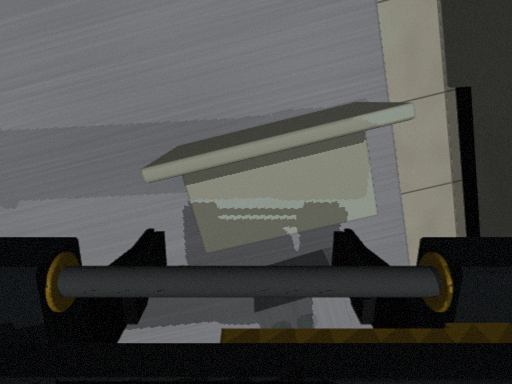

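```bash
cat >> h.py <<'E'
def axes():
    from scipy.spatial.transform import Rotation as Ro
    s=manip.observe(); M=Ro.from_quat(s["tcp_rot"]).as_matrix(); return s,M
def go(x,y,z,az=None):
    """print shift from measured pose to TCP target; az=azimuth of tool y, deg"""
    s,M=axes(); D=M.T@(np.array([x,y,z])-np.array(s["tool_pos"])); a=np.degrees(np.arctan2(M[1,1],M[0,1]))
    yaw=0 if az is None else -((az-a+90)%180-90)
    print("dxyz cm",np.round(D*100,2),"yaw",round(yaw,2),"az now",round(a,2),"tilt",np.round(M[:2,2],4),"pos",np.round(s["tool_pos"],4),"F",np.round(s["ft_force"],2),"open",round(s["opening"],4),"t",s["clock"])
E
python3 -c "
from h import *
go(.32,.45,.245,33)"
```

```text
dxyz cm [-20.44 -13.71  -0.04] yaw 43.32 az now 76.32 tilt [0.0001 0.0001] pos [0.1538 0.6316 0.2446] F [0.18 0.38 0.11] open 0.0872 t 0.85
```

{"api": "move_arm", "payload": {"targets": [8.7,-20.4,-13.7,0,43,8.7,-20.4,-13.7,0,43,8.7,-20.4,-13.7,0,43,8.7,-20.4,-13.7,0,43,8.7,-20.4,-13.7,0,43]}}

```text
clock: 1.35
tool_pos: [0.3212, 0.4482, 0.2449]
tcp_rot: [0.478, 0.879, 0.0, 0.0]
ft_force: [0.5, -0.1, 0.7]
opening: 0.0867
```

```bash
python3 -c "
from h import *
go(.46,.25,.245,-8)"
```

```text
dxyz cm [-2.418e+01  8.700e-01 -1.000e-02] yaw 40.94 az now 32.94 tilt [0.0006 0.0005] pos [0.3212 0.4482 0.2449] F [ 0.52 -0.11  0.74] open 0.0867 t 1.35
```

{"api": "move_arm", "payload": {"targets": [8.7,-24.2,0.9,0,41,8.7,-24.2,0.9,0,41,8.7,-24.2,0.9,0,41,8.7,-24.2,0.9,0,41,8.7,-24.2,0.9,0,41]}}

```text
clock: 1.85
tool_pos: [0.4616, 0.2502, 0.2451]
tcp_rot: [0.755, 0.656, 0.001, 0.0]
ft_force: [0.4, 0.3, 0.9]
opening: 0.0872
```

```bash
python3 -c "
from h import *
go(.52,.02,.245,-18)
w=manip.capture('wrist'); cv2.imwrite('pics/w1.png',w['pixels'])"
```

```text
dxyz cm [-21.97   9.01   0.  ] yaw 9.93 az now -8.07 tilt [0.0011 0.0005] pos [0.4616 0.2502 0.2451] F [0.4  0.27 0.88] open 0.0872 t 1.85
```

View pics/w1.png

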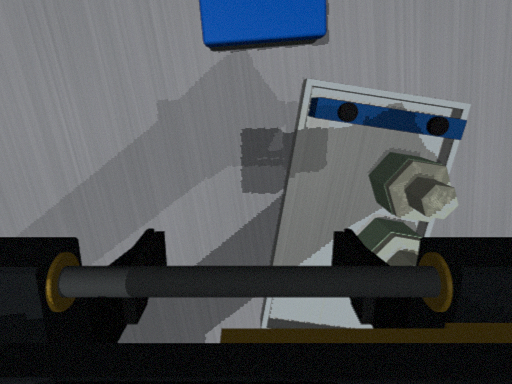

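The wrist view shows the far part of the tray clearly: the stop runs from (312,105) to (465,130) and row jar 1 is at (415,185). I'll move so that the whole tray is in view.

```bash
python3 -c "
from h import *
go(.57,.04,.32,-14)"
```

```text
dxyz cm [-18.46  13.41  -7.35] yaw 5.14 az now -8.86 tilt [ 0.0042 -0.0034] pos [0.4662 0.2428 0.2453] F [ 3.15 -6.19  0.15] open 0.0869 t 1.9
```

{"api": "move_arm", "payload": {"targets": [8.7,-18.5,13.4,-7.5,5,8.7,-18.5,13.4,-7.5,5,8.7,-18.5,13.4,-7.5,5,8.7,-18.5,13.4,-7.5,5,8.7,-18.5,13.4,-7.5,5]}}

```text
clock: 2.4
tool_pos: [0.5693, 0.049, 0.321]
tcp_rot: [0.781, 0.624, 0.001, 0.001]
ft_force: [0.2, 1.1, -0.1]
opening: 0.0867
```

```bash
python3 -c "
from h import *
import pickle
w=manip.capture('wrist'); 
w=manip.capture('wrist'); cv2.imwrite('pics/w2.png',w['pixels']);pickle.dump(w,open('w2.pkl','wb'))
go(.53,-.21,.28,-18)"
```

```text
dxyz cm [-25.71   1.83   4.24] yaw 4.77 az now -13.23 tilt [ 0.0051 -0.0028] pos [0.5708 0.0446 0.3219] F [ 1.16 -1.26  0.58] open 0.0871 t 2.5
```

View pics/w2.png

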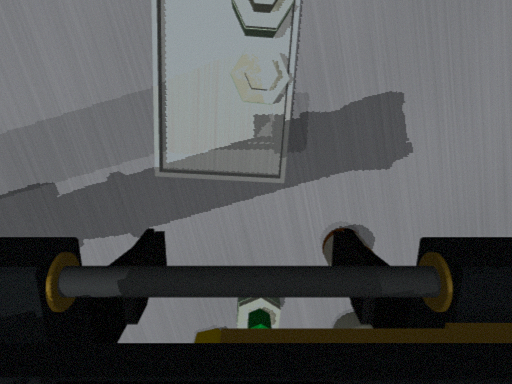

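```bash
python3 -c "
from h import *
go(.54,-.34,.28,-25)"
```

```text
dxyz cm [-38.14   5.78   4.28] yaw 11.77 az now -13.23 tilt [ 0.0051 -0.0028] pos [0.5708 0.0446 0.3219] F [ 1.16 -1.26  0.58] open 0.0871 t 2.5
```

{"api": "move_arm", "payload": {"targets": [8.7,-38.5,6,4,11,8.7,-38.5,6,4,11,8.7,-38.5,6,4,11,8.7,-38.5,6,4,11,8.7,-38.5,6,4,11]}}

```text
clock: 3.0
tool_pos: [0.5517, -0.1969, 0.2939]
tcp_rot: [0.836, 0.548, 0.001, -0.0]
ft_force: [1.0, 0.0, 0.4]
opening: 0.0867
```

```bash
python3 -c "
from h import *
go(.54,-.34,.28,-25)"
```

```text
dxyz cm [-13.59   4.64   1.37] yaw 1.47 az now -23.53 tilt [0.0008 0.0011] pos [ 0.5517 -0.1969  0.2939] F [1.05 0.03 0.39] open 0.0867 t 3.0
```

{"api": "move_arm", "payload": {"targets": [8.7,-13.6,4.6,1.4,1.5,8.7,-13.6,4.6,1.4,1.5,8.7,-13.6,4.6,1.4,1.5,8.7,-13.6,4.6,1.4,1.5,8.7,-13.6,4.6,1.4,1.5]}}

```text
clock: 3.5
tool_pos: [0.539, -0.3398, 0.2794]
tcp_rot: [0.845, 0.535, -0.0, -0.001]
ft_force: [0.2, 0.7, 0.5]
opening: 0.0868
```

```bash
python3 -c "
from h import *
import pickle
w=manip.capture('wrist'); cv2.imwrite('pics/w3.png',w['pixels']);pickle.dump(w,open('w3.pkl','wb'))
go(.54,-.34,.28,-25)
print(manip.boxes_of('wrist','new_jar1_mid'))
a=proj(w,[[.536,-.177,.09],[.540,-.310,.09]]);print(a)"
```

```text
dxyz cm [-0.17  0.09 -0.05] yaw -0.1 az now -25.1 tilt [-0.0002  0.0015] pos [ 0.54   -0.3381  0.2795] F [ 0.35 -0.1  -0.83] open 0.0868 t 3.55
[{'centre': [0.5387, -0.184, 0.0528], 'score': 0.75}]
[[167.64085332  16.96244744]
 [237.25776184 150.99841392]]
```

View pics/w3.png

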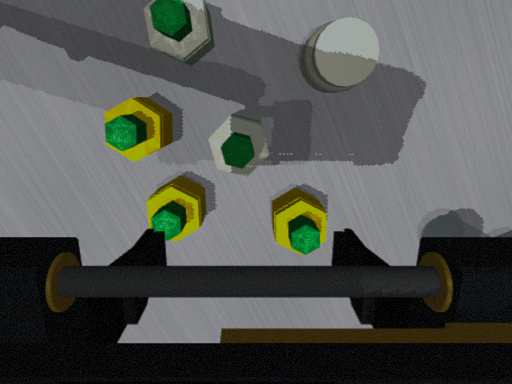

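```bash
cat >> h.py <<'E'
from scipy.optimize import minimize
def fitstopper(d,x,y,zb=0.,lo=(40,80,25),hi=(90,255,255),rad=40):
    hsv=cv2.cvtColor(cv2.GaussianBlur(d["pixels"],(3,3),0),cv2.COLOR_BGR2HSV); m=cv2.inRange(hsv,lo,hi)
    c=proj(d,[[x,y,zb+.08]])[0]
    n,l,st,ce=cv2.connectedComponentsWithStats(m)
    k=[i for i in range(1,n) if st[i,4]>40]; i=min(k,key=lambda i:np.hypot(*(ce[i]-c)))
    m=(l==i).astype(np.float32); S=8
    x0,y0=int(c[0])-rad,int(c[1])-rad
    M=cv2.copyMakeBorder(m,rad*2,rad*2,rad*2,rad*2,cv2.BORDER_CONSTANT)[y0+2*rad:y0+4*rad,x0+2*rad:x0+4*rad]
    valid=np.zeros_like(m)+1; V=cv2.copyMakeBorder(valid,rad*2,rad*2,rad*2,rad*2,cv2.BORDER_CONSTANT)[y0+2*rad:y0+4*rad,x0+2*rad:x0+4*rad]
    def cost(p):
        P=np.vstack([hexpts(p[0],p[1],p[2],zb+.056,.030),hexpts(p[0],p[1],p[2],zb+.090,.030)])
        q=proj(d,P)-[x0,y0]; h=cv2.convexHull(((q+.5)*S*16).astype(np.int32).reshape(-1,1,2))
        I=np.zeros((2*rad*S,)*2,np.uint8); cv2.fillConvexPoly(I,h,255,shift=4)
        I=cv2.resize(I,(2*rad,)*2,interpolation=cv2.INTER_AREA)/255.
        return (np.abs(I-M)*V).sum()/M.sum()
    best=None
    for a in np.radians(np.arange(0,60,10)):
        sx=np.array([[x,y,a],[x+.006,y,a],[x,y+.006,a],[x,y,a+.12]])
        r=minimize(cost,[x,y,a],method="Nelder-Mead",options=dict(initial_simplex=sx,xatol=1e-5,fatol=1e-5))
        if best is None or r.fun<best.fun: best=r
    return np.round(best.x[:2],4),round(np.degrees(best.x[2])%60,1),round(best.fun,3)
E
python3 - <<'E'
from h import *
import pickle
w=pickle.load(open('w3.pkl','rb'))
print("w A",fitstopper(w,.536,-.177)); print("w B",fitstopper(w,.540,-.310))
for c in("top","scene"):
    d=manip.capture(c); print(c,fitstopper(d,.536,-.177),fitstopper(d,.540,-.310))
crop(w["pixels"],130,0,150,190,3,"w3c.png")
E
```

```text
w A (array([ 0.5372, -0.1744]), np.float64(42.4), np.float64(0.045))
w B (array([ 0.5397, -0.3107]), np.float64(50.7), np.float64(0.066))
top (array([ 0.5369, -0.1773]), np.float64(43.4), np.float64(0.454)) (array([ 0.5403, -0.3112]), np.float64(28.7), np.float64(0.487))
scene (array([ 0.5325, -0.18  ]), np.float64(21.3), np.float64(0.374)) (array([ 0.5368, -0.3182]), np.float64(25.9), np.float64(0.706))
```

View pics/w3c.png

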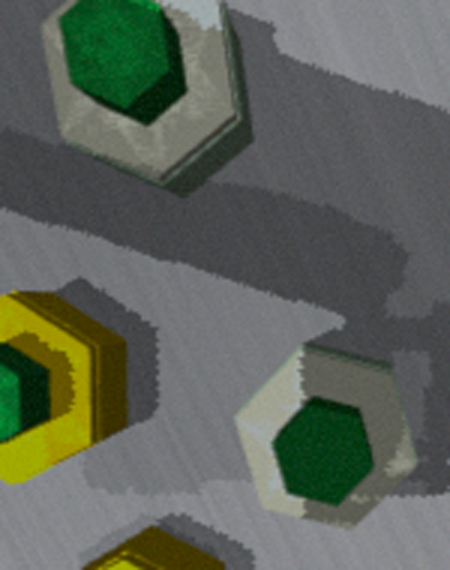

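```bash
python3 -c "
from h import *
go(.537,-.175,.14,-17.6)"
```

```text
dxyz cm [14.52 -7.16 14.02] yaw -7.34 az now -24.94 tilt [0.0007 0.0013] pos [ 0.5407 -0.337   0.28  ] F [-0.45  0.44 -0.57] open 0.0869 t 3.7
```

{"api": "move_arm", "payload": {"targets": [6,14.5,-7.2,8,-7.3,6,14.5,-7.2,8,-7.3,6,14.5,-7.2,12,-7.3,6,14.5,-7.2,14,-7.3,6,14.5,-7.2,14,-7.3]}}

```text
clock: 4.2
tool_pos: [0.5346, -0.1707, 0.1366]
tcp_rot: [0.806, 0.592, -0.001, -0.003]
ft_force: [-0.1, -0.1, -0.1]
opening: 0.0616
```

```bash
python3 -c "
from h import *
w=manip.capture('wrist'); cv2.imwrite('pics/w4.png',w['pixels'])
go(.537,-.175,.082,-17.6)"
```

```text
dxyz cm [-0.41  0.5   5.29] yaw 0.23 az now -17.37 tilt [-0.0072  0.0045] pos [ 0.5338 -0.1698  0.135 ] F [-1.55  1.54 -2.38] open 0.0612 t 4.25
```

View pics/w4.png

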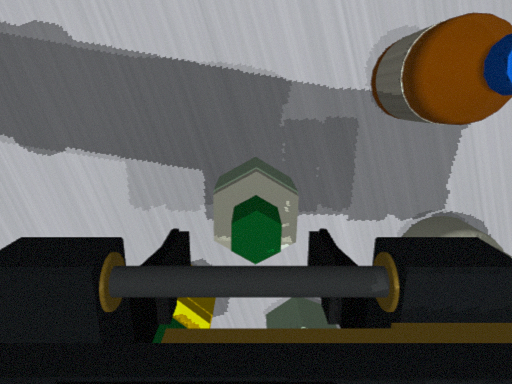

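The green stopper at (256,228) sits between the open fingers, with its flats parallel to the pads. I'll let the arm settle and then refit.

{"api": "move_arm", "payload": {"targets": [6,0,0,0,0,6,0,0,0,0,6,0,0,0,0]}}

```text
clock: 4.55
tool_pos: [0.5369, -0.179, 0.1419]
tcp_rot: [0.809, 0.588, 0.001, 0.001]
ft_force: [-0.2, -0.4, 1.1]
opening: 0.0604
```

```bash
python3 -c "
from h import *
w=manip.capture('wrist')
f=fitstopper(w,.537,-.175,rad=60);print(f)
go(f[0][0],f[0][1],.082,-17.6)"
```

```text
(array([ 0.5369, -0.1752]), np.float64(41.3), np.float64(0.035))
dxyz cm [ 0.37 -0.13  5.97] yaw -0.35 az now -17.95 tilt [ 0.003  -0.0008] pos [ 0.5368 -0.179   0.1417] F [-0.07  0.41  0.79] open 0.0598 t 4.6
```

{"api": "move_arm", "payload": {"targets": [6,0,0,2,0,6,0,0,4,0,6,0,0,5.2,0,6,0,0,5.8,0,6,0,0,5.8,0]}}

```text
clock: 5.1
tool_pos: [0.5356, -0.1779, 0.0817]
tcp_rot: [0.808, 0.589, -0.0, -0.0]
ft_force: [-0.6, -0.0, -0.5]
opening: 0.0598
```

{"api": "move_arm", "payload": {"targets": [6,0,0,0,0,6,0,0,0,0,6,0,0,0,0,6,0,0,0,0,6,0,0,0,0]}}

```text
clock: 5.6
tool_pos: [0.536, -0.1775, 0.0823]
tcp_rot: [0.808, 0.589, 0.0, 0.0]
ft_force: [0.3, -0.2, -0.6]
opening: 0.0603
```

```bash
python3 -c "
from h import *
go(.537,-.1752,.082,-18.5)"
```

```text
dxyz cm [0.25 0.02 0.03] yaw 0.65 az now -17.85 tilt [0.0004 0.0001] pos [ 0.536  -0.1775  0.0823] F [ 0.34 -0.21 -0.63] open 0.0603 t 5.6
```

Small correction along tool x, then close.

{"api": "move_arm", "payload": {"targets": [6,0.2,0,0,0.5,6,0.2,0,0,0.5,2,0.2,0,0,0.5,2,0.2,0,0,0.5,2,0.2,0,0,0.5]}}

```text
clock: 6.1
tool_pos: [0.5365, -0.1756, 0.082]
tcp_rot: [0.811, 0.585, 0.0, -0.0]
ft_force: [0.4, 0.7, 0.8]
opening: 0.0437
```

{"api": "move_arm", "payload": {"targets": [2,0,0,0,0,2,0,0,0,0,2,0,0,0,0,2,0,0,0,0]}}

```text
clock: 6.5
tool_pos: [0.5367, -0.1757, 0.0821]
tcp_rot: [0.811, 0.585, 0.0, 0.0]
ft_force: [1.5, -0.6, -1.6]
opening: 0.0295
```

```bash
python3 -c "
from h import *
go(.537,-.1752,.142,-18.5)"
```

```text
dxyz cm [ 0.06  0.02 -5.99] yaw 0.15 az now -18.35 tilt [ 0.0005 -0.0002] pos [ 0.5367 -0.1757  0.0821] F [ 1.45 -0.58 -1.58] open 0.0295 t 6.5
```

{"api": "move_arm", "payload": {"targets": [2,0,0,-3,0,2,0,0,-7,0,2,0,0,-11,0,2,0,0,-14,0,2,0,0,-14,0]}}

```text
clock: 7.0
tool_pos: [0.5385, -0.1765, 0.2261]
tcp_rot: [0.811, 0.585, 0.003, 0.002]
ft_force: [0.8, -0.4, -2.7]
opening: 0.03
```

```bash
python3 -c "
from h import *
go(.585,.03,.222,10)"
```

```text
dxyz cm [21.07 -2.1   0.44] yaw -28.36 az now -18.36 tilt [ 0.0073 -0.0005] pos [ 0.5385 -0.1765  0.2261] F [ 0.81 -0.38 -2.7 ] open 0.03 t 7.0
```

{"api": "move_arm", "payload": {"targets": [2,5,-0.5,0,-7,2,10,-1,0,-14,2,15,-1.5,0,-21,2,19,-2,0,-26,2,21,-2.1,0,-28.4]}}

```text
clock: 7.5
tool_pos: [0.5816, 0.0362, 0.2196]
tcp_rot: [0.639, 0.769, -0.001, -0.002]
ft_force: [-1.6, -0.3, -3.1]
opening: 0.0299
```

{"api": "move_arm", "payload": {"targets": [2,0,0,0,0,2,0,0,0,0,2,0,0,0,0,2,0,0,0,0,2,0,0,0,0]}}

```text
clock: 8.0
tool_pos: [0.5826, 0.0289, 0.2221]
tcp_rot: [0.643, 0.766, 0.0, 0.0]
ft_force: [0.5, 0.0, -2.6]
opening: 0.0296
```

```bash
python3 -c "
from h import *
import pickle
w=manip.capture('wrist'); cv2.imwrite('pics/w5.png',w['pixels']);pickle.dump(w,open('w5.pkl','wb'))
go(.585,.03,.222,10)
d=manip.capture('top'); cv2.imwrite('pics/top5.png',d['pixels'])
d=manip.capture('scene'); cv2.imwrite('pics/scene5.png',d['pixels'])"
```

```text
dxyz cm [0.03 0.25 0.01] yaw -0.06 az now 9.94 tilt [0.0002 0.0001] pos [0.5826 0.0292 0.2221] F [-0.76  0.75 -3.7 ] open 0.0299 t 8.05
```

View pics/w5.png

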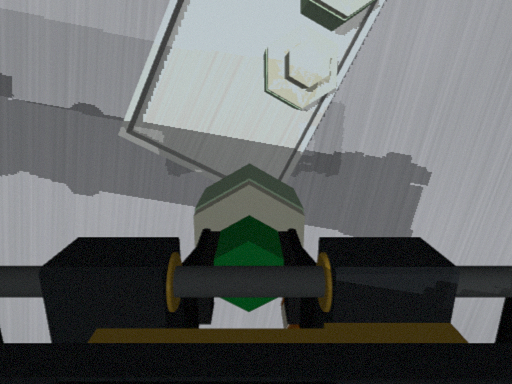

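```bash
cat >> h.py <<'E'
def tr(T,l):  # tray local(m)->world
    c,s=np.cos(T[2]),np.sin(T[2]); l=np.asarray(l,float); o=l.copy()
    o[...,0]=T[0]+c*l[...,0]-s*l[...,1]; o[...,1]=T[1]+s*l[...,0]+c*l[...,1]; return o
def wire(d,segs,S,x0,y0,w,h,name,cols=None):
    im=cv2.resize(d["pixels"][y0:y0+h,x0:x0+w],None,fx=S,fy=S,interpolation=cv2.INTER_CUBIC)
    for i,s in enumerate(segs):
        q=(proj(d,np.array(s))-[x0,y0]+.5)*S
        cv2.polylines(im,[np.round(q*16).astype(np.int32).reshape(-1,1,2)],True,(cols or [(0,0,255),(255,0,0),(0,200,0),(200,0,200)])[i%4],1,cv2.LINE_AA,4)
    cv2.imwrite("pics/"+name,im)
def trayrect(T,hx,hy,z): return tr(T,np.array([[hx,hy,z],[hx,-hy,z],[-hx,-hy,z],[-hx,hy,z]]))
def jar(x,y,a,zb=.005): return [hexpts(x,y,a,zb+.056,.06),hexpts(x,y,a,zb+.09,.03),hexpts(x,y,a,zb,.06)]
E
python3 - <<'E'
from h import *
import pickle
T=(.5735,.168,np.radians(-16.2))
w=pickle.load(open('w5.pkl','rb'))
print(proj(w,trayrect(T,.086,.151,.025)))
segs=[trayrect(T,.086,.151,.025),trayrect(T,.080,.145,.005)]
wire(w,segs,3,110,0,265,190,"o5.png")
d=pickle.load(open('w2.pkl','rb')); wire(d,segs,4,145,0,160,190,"o2.png")
E
```

```text
[[ 439.09563027 -100.93372836]
 [ 273.09387413  209.06156228]
 [ 118.43503562  136.27611047]
 [ 253.96106963 -218.82562723]]
```

View pics/o5.png

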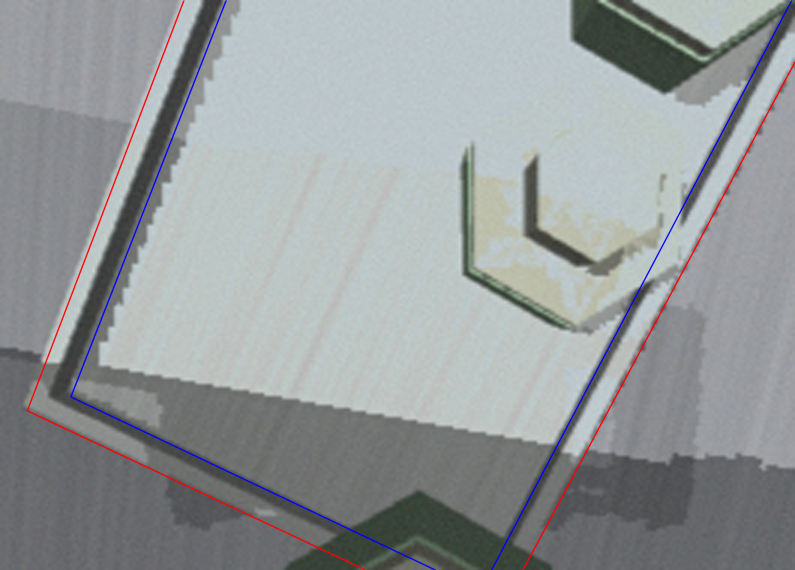

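View pics/o2.png

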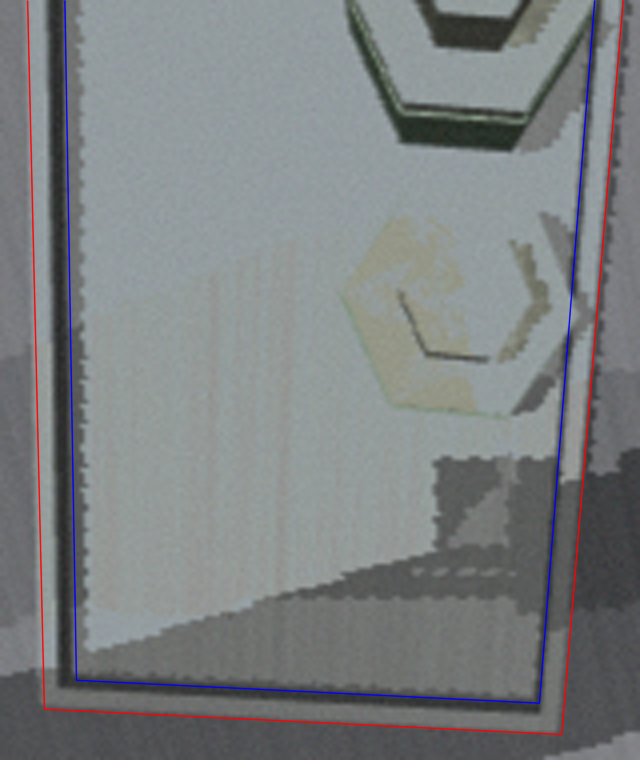

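Run:
```python
from h import *
import pickle
from scipy.optimize import least_squares
w5=pickle.load(open('w5.pkl','rb')); w2=pickle.load(open('w2.pkl','rb'))
T=(.5735,.168,np.radians(-16.2))
def P(d,pts,S,x0): return np.array([ray(d,u/S-.5+x0,v/S-.5,.061)[:2] for u,v in pts])
def loc(p):
    c,s=np.cos(T[2]),np.sin(T[2]); q=p-np.array(T[:2]); return q@np.array([[c,-s],[s,c]])
def fit(pts,idx):
    # hex with corners at tray angles; idx corner number: corner k at angle 60k deg from tray x
    f=lambda p:(p[:2]+.06/np.sqrt(3)*np.stack([np.cos(p[2]+np.radians(60*np.array(idx))),np.sin(p[2]+np.radians(60*np.array(idx)))],1)-pts).ravel()
    r=least_squares(f,[.04,0,0]); return np.round(r.x[:2]*1e3,1),round(np.degrees(r.x[2]),1),np.round(r.fun*1e3,1)
a=loc(P(w2,[(345,293),(395,408),(515,417)],4,145)); print(a*1e3); print("jar2 w2",fit(a,[3,4,5]))
a=loc(P(w5,[(470,270),(576,327)],3,110)); print("jar2 w5",fit(a,[4,5]))
a=loc(P(w2,[(403,108),(527,116)],4,145)); print("jar1 w2",fit(a,[4,5]))
```

```text
[[ 10.30003404 -18.54891002]
 [ 25.78634439 -48.85458593]
 [ 60.36026542 -49.54625808]]
jar2 w2 (array([ 44.3, -19.4]), np.float64(-1.9), array([-0.6,  0.3,  0.3,  0.1,  0.3, -0.4]))
jar2 w5 (array([ 41.8, -19.3]), np.float64(-0.9), array([-0.1,  0. ,  0.1, -0. ]))
jar1 w2 (array([41.2, 59.4]), np.float64(-0.3), array([-0.5,  0. ,  0.5, -0. ]))
```

Run:
```python
from h import *
import pickle
w5=pickle.load(open('w5.pkl','rb'))
print(fitstopper(w5,.5826,.0292,zb=.14,rad=70),"faces az 9.9 =>",9.94%60)
T=(.5735,.168,np.radians(-16.2))
X=tr(T,[.0415,-.092,0]); print(X); go(X[0],X[1],.150,13.8)
```

```text
(array([0.58  , 0.0471]), np.float64(55.3), np.float64(0.84)) faces az 9.9 => 9.94
[0.58768501 0.06807485 0.        ]
dxyz cm [3.68 1.16 7.22] yaw -3.8 az now 10.0 tilt [0.0002 0.0002] pos [0.5827 0.0298 0.2221] F [-0.55 -0.25 -2.01] open 0.0297 t 8.15
```

{"api": "move_arm", "payload": {"targets": [2,1.5,0.5,2,-2,2,3,1.1,4.5,-3.8,2,3.7,1.1,6.5,-3.8,2,3.7,1.1,7.2,-3.8,2,3.7,1.1,7.2,-3.8]}}

```text
clock: 8.65
tool_pos: [0.5864, 0.0681, 0.1491]
tcp_rot: [0.617, 0.787, -0.001, -0.0]
ft_force: [-0.1, 0.0, -3.2]
opening: 0.0298
```

{"api": "move_arm", "payload": {"targets": [2,0,0,0,0,2,0,0,0,0,2,0,0,0,0,2,0,0,0,0]}}

```text
clock: 9.05
tool_pos: [0.5875, 0.0684, 0.1508]
tcp_rot: [0.617, 0.787, 0.001, 0.0]
ft_force: [-0.4, -1.2, -3.1]
opening: 0.0297
```

Run:
```python
from h import *
import pickle
T=(.5735,.168,np.radians(-16.2))
w=manip.capture('wrist'); pickle.dump(w,open('w6.pkl','wb'))
X=tr(T,[.0415,-.092,0]); go(X[0],X[1],.092,13.8)
s=manip.observe()["tool_pos"]; zb=s[2]-.082
j2=tr(T,[.043,-.0194,0])
segs=[trayrect(T,.086,.151,.025),trayrect(T,.080,.145,.005),*jar(s[0],s[1],np.radians(13.8),zb)[:2],*jar(j2[0],j2[1],np.radians(13.8-1.5))]
wire(w,segs,1.5,0,0,512,384,"o6.png")
cv2.imwrite('pics/top6.png',manip.capture('top')['pixels'])
```

```text
dxyz cm [-0.05  0.02  5.86] yaw 0.03 az now 13.83 tilt [0.0009 0.0004] pos [0.5873 0.0685 0.1506] F [-0.93  0.4  -2.94] open 0.0296 t 9.1
```

View pics/o6.png

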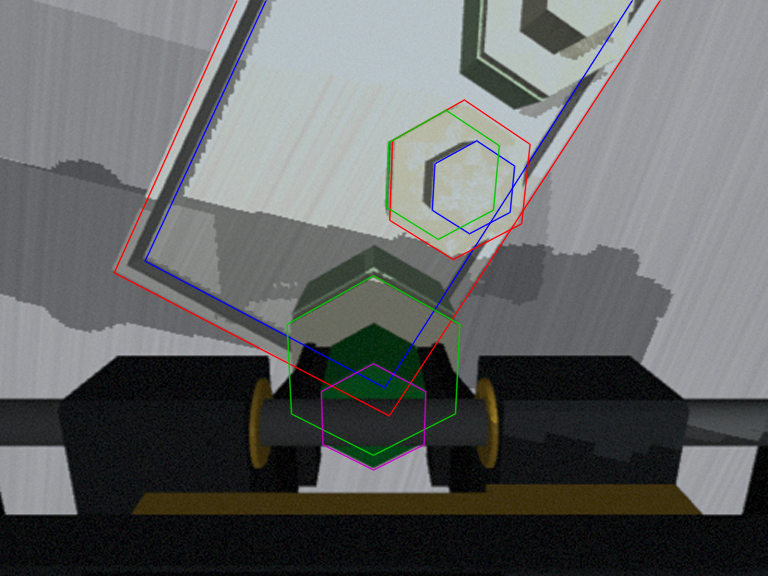

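Overlay lines agree with the image: row jar 2's shoulder at (390–530,100–258) and the held jar's rim vertex at (373,276). Lowering.

{"api": "move_arm", "payload": {"targets": [2,-0.1,0,1.5,0,2,-0.1,0,3,0,2,-0.1,0,4.5,0,2,-0.1,0,5.6,0,2,-0.1,0,5.9,0]}}

```text
clock: 9.65
tool_pos: [0.5858, 0.0675, 0.0885]
tcp_rot: [0.617, 0.787, -0.002, -0.001]
ft_force: [-0.0, 0.2, -2.6]
opening: 0.0301
```

{"api": "move_arm", "payload": {"targets": [2,0,0,0.1,0,2,0,0,0.2,0,2,0,0,0.2,0,2,0,0,0.2,0]}}

```text
clock: 10.05
tool_pos: [0.5877, 0.0678, 0.0897]
tcp_rot: [0.617, 0.787, 0.001, 0.0]
ft_force: [0.8, -0.6, -2.7]
opening: 0.03
```

Run:
```python
from h import *
T=(.5735,.168,np.radians(-16.2))
X=tr(T,[.0415,-.092,0]); go(X[0],X[1],.087,13.8)
```

```text
dxyz cm [0.03 0.   0.27] yaw 0.05 az now 13.85 tilt [0.0012 0.0004] pos [0.5877 0.0678 0.0897] F [ 0.78 -0.56 -2.72] open 0.03 t 10.05
```

{"api": "move_arm", "payload": {"targets": [2,0,0,0.1,0,2,0,0,0.2,0,2,0,0,0.2,0,2,0,0,0.2,0,2,0,0,0.2,0]}}

```text
clock: 10.55
tool_pos: [0.5874, 0.0678, 0.0871]
tcp_rot: [0.617, 0.787, 0.0, 0.0]
ft_force: [-0.0, -0.6, -2.6]
opening: 0.0297
```

{"api": "move_arm", "payload": {"targets": [2,0,0,0.05,0,2,0,0,0.1,0,2,0,0,0.1,0,2,0,0,0.1,0]}}

```text
clock: 10.95
tool_pos: [0.5875, 0.0676, 0.087]
tcp_rot: [0.617, 0.787, 0.0, 0.0]
ft_force: [-2.6, -0.5, 5.6]
opening: 0.0299
```

Run:
```python
from h import *
T=(.5735,.168,np.radians(-16.2))
d=manip.capture('top')
c,s=np.cos(T[2]),np.sin(T[2])
for z in (.04,.045):
  for u,v in ((216,98),(125,395)):
    p=ray(d,115+u/5.7-.5,140+v/5.7-.5,z)[:2]-np.array(T[:2]); print(z,p@np.array([[c,-s],[s,c]])*1e3)
```

```text
0.04 [ 74.44923942 110.86936741]
0.04 [-72.95528776 107.86405152]
0.045 [ 73.50835925 109.61024229]
0.045 [-73.31250346 106.61682628]
```

{"api": "move_arm", "payload": {"targets": [2,0,0,-0.08,0,2,0.2,0.1,-0.08,0,2,0.35,0.2,-0.08,0,2,0.52,0.3,-0.08,0,2,0.7,0.4,-0.08,0]}}

```text
clock: 11.5
tool_pos: [0.5901, 0.0751, 0.087]
tcp_rot: [0.617, 0.787, 0.0, 0.001]
ft_force: [-0.9, -3.1, 6.4]
opening: 0.0297
```

{"api": "move_arm", "payload": {"targets": [2,0,0,-0.07,0,2,0.17,0.1,-0.07,0,2,0.35,0.2,-0.07,0,2,0.52,0.3,-0.07,0,2,0.7,0.4,-0.07,0]}}

```text
clock: 12.0
tool_pos: [0.5916, 0.0834, 0.0871]
tcp_rot: [0.617, 0.787, -0.0, -0.0]
ft_force: [-0.6, -1.7, -2.7]
opening: 0.0297
```

{"api": "move_arm", "payload": {"targets": [2,0.26,0.15,0,0,2,0.52,0.3,0,0,2,0.78,0.45,0,0,2,1.04,0.6,0,0,2,1.04,0.6,0,0]}}

```text
clock: 12.5
tool_pos: [0.5951, 0.0958, 0.0875]
tcp_rot: [0.616, 0.787, 0.0, -0.0]
ft_force: [-1.1, 0.4, -2.3]
opening: 0.0303
```

```bash
cat >> h.py <<'E'
TT=(.5735,.168,np.radians(-16.2))
def st(T=TT):
    s,M=axes(); c,n=np.cos(T[2]),np.sin(T[2]); B=np.array([[c,-n],[n,c]])
    p=(np.array(s["tool_pos"][:2])-T[:2])@B; F=np.array(s["ft_force"][:2])@B
    print("tray xy mm",np.round(p*1e3,1),"z",round(s["tool_pos"][2],4),"Ftray",np.round(F,1),"Fz",round(s["ft_force"][2],1),"tilt",np.round(M[:2,2],4),"t",s["clock"],"open",round(s["opening"],4))
E
python3 -c "
from h import *
st()"
```

```text
tray xy mm [ 40.9 -63.3] z 0.0875 Ftray [-1.1  0. ] Fz -2.3 tilt [0.0001 0.0007] t 12.5 open 0.0303
```

Run:
```python
from h import *
w=manip.capture('wrist'); cv2.imwrite('pics/w7.png',w['pixels'])
d=manip.capture('top'); crop(d["pixels"],115,130,150,115,5,"t7.png"); st()
```

```text
tray xy mm [ 41.2 -63.6] z 0.0877 Ftray [-0.2 -0.2] Fz -2.7 tilt [0.0006 0.0008] t 12.6 open 0.0298
```

View pics/w7.png

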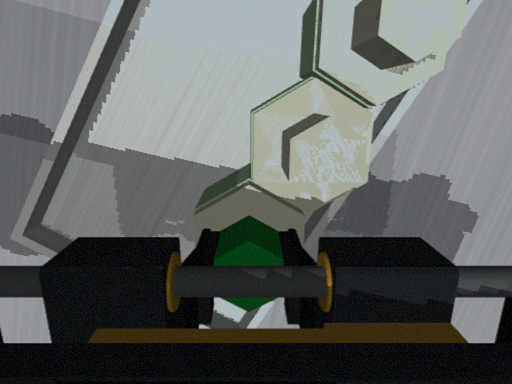

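View pics/t7.png

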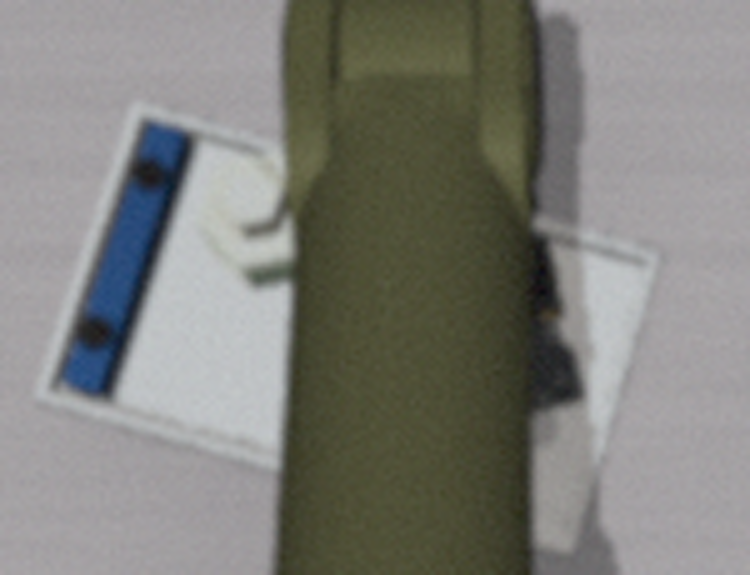

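The wrist view shows the held jar in flat contact with row jar 2 at (250,170), and row jar 2 nearly touching row jar 1 at (315,80). Carrying on.

{"api": "move_arm", "payload": {"targets": [2,0.26,0.15,0,0,2,0.52,0.3,0,0,2,0.78,0.45,0,0,2,1.04,0.6,0,0,2,1.2,0.7,0,0]}}

```text
clock: 13.1
tool_pos: [0.5991, 0.1065, 0.0878]
tcp_rot: [0.617, 0.787, -0.001, 0.001]
ft_force: [-1.2, -5.6, -0.6]
opening: 0.0297
```

```bash
python3 -c "
from h import *
st()"
```

```text
tray xy mm [ 41.8 -51.9] z 0.0878 Ftray [ 0.4 -5.7] Fz -0.6 tilt [-0.0001 -0.0018] t 13.1 open 0.0297
```

Now pushing about 5–6 N, which matches two sliding jars. I'll take small steps.

{"api": "move_arm", "payload": {"targets": [2,0.09,0.05,0,0,2,0.17,0.1,0,0,2,0.26,0.15,0,0,2,0.26,0.15,0,0]}}

```text
clock: 13.5
tool_pos: [0.6, 0.1096, 0.0878]
tcp_rot: [0.617, 0.787, -0.001, 0.0]
ft_force: [-1.3, -5.0, -0.3]
opening: 0.0298
```

```bash
python3 -c "
from h import *
st()"
```

```text
tray xy mm [ 41.7 -48.7] z 0.0878 Ftray [ 0.1 -5.1] Fz -0.3 tilt [ 0.     -0.0015] t 13.5 open 0.0298
```

{"api": "move_arm", "payload": {"targets": [2,0.09,0.05,0,0,2,0.17,0.1,0,0,2,0.17,0.1,0,0]}}

```text
clock: 13.8
tool_pos: [0.6005, 0.1115, 0.0878]
tcp_rot: [0.617, 0.787, -0.001, 0.0]
ft_force: [-0.1, -5.5, 0.2]
opening: 0.0298
```

```bash
python3 -c "
from h import *
st()"
```

```text
tray xy mm [ 41.7 -46.7] z 0.0878 Ftray [ 1.4 -5.4] Fz 0.2 tilt [ 0.     -0.0014] t 13.8 open 0.0298
```

{"api": "move_arm", "payload": {"targets": [2,0.09,0.05,0,0,2,0.17,0.1,0,0,2,0.17,0.1,0,0]}}

```text
clock: 14.1
tool_pos: [0.6011, 0.1134, 0.0877]
tcp_rot: [0.617, 0.787, -0.001, 0.0]
ft_force: [-0.9, -5.6, -0.3]
opening: 0.0296
```

```bash
python3 -c "
from h import *
st()"
```

```text
tray xy mm [ 41.7 -44.7] z 0.0877 Ftray [ 0.7 -5.6] Fz -0.3 tilt [ 0.0001 -0.0015] t 14.1 open 0.0296
```

{"api": "move_arm", "payload": {"targets": [2,0.09,0.05,0,0,2,0.09,0.05,0,0,2,0.09,0.05,0,0]}}

```text
clock: 14.4
tool_pos: [0.6014, 0.1143, 0.0878]
tcp_rot: [0.617, 0.787, -0.001, 0.0]
ft_force: [-0.8, -4.3, 0.4]
opening: 0.03
```

```bash
python3 -c "
from h import *
st()"
```

```text
tray xy mm [ 41.7 -43.8] z 0.0878 Ftray [ 0.4 -4.4] Fz 0.4 tilt [ 0.0001 -0.0014] t 14.4 open 0.03
```

{"api": "move_arm", "payload": {"targets": [2,0.09,0.05,0,0,2,0.09,0.05,0,0,2,0.09,0.05,0,0]}}

```text
clock: 14.7
tool_pos: [0.6017, 0.1153, 0.0878]
tcp_rot: [0.617, 0.787, -0.0, 0.0]
ft_force: [-1.3, -4.3, -0.4]
opening: 0.0299
```

{"api": "move_arm", "payload": {"targets": [2,0.09,0.05,0,0,2,0.09,0.05,0,0,2,0.09,0.05,0,0]}}

```text
clock: 15.0
tool_pos: [0.6019, 0.1163, 0.0878]
tcp_rot: [0.617, 0.787, -0.001, 0.0]
ft_force: [-2.0, -4.2, 0.2]
opening: 0.03
```

```bash
python3 -c "
from h import *
st()"
```

```text
tray xy mm [ 41.7 -41.7] z 0.0878 Ftray [-0.8 -4.6] Fz 0.2 tilt [ 0.0001 -0.0014] t 15.0 open 0.03
```

{"api": "move_arm", "payload": {"targets": [2,0.09,0.05,0,0,2,0.09,0.05,0,0,2,0.09,0.05,0,0]}}

```text
clock: 15.3
tool_pos: [0.6022, 0.1173, 0.0878]
tcp_rot: [0.617, 0.787, -0.001, 0.0]
ft_force: [-1.8, -5.4, -0.2]
opening: 0.0295
```

{"api": "move_arm", "payload": {"targets": [2,0.09,0.05,0,0,2,0.09,0.05,0,0,2,0.09,0.05,0,0]}}

```text
clock: 15.6
tool_pos: [0.6025, 0.1183, 0.0878]
tcp_rot: [0.617, 0.787, -0.001, 0.0]
ft_force: [-0.6, -4.4, -0.5]
opening: 0.0299
```

Run:
```python
from h import *
st()
d=manip.capture('top'); crop(d["pixels"],115,130,100,80,7,"t8.png"); st()
```

```text
tray xy mm [ 41.7 -39.6] z 0.0878 Ftray [ 0.6 -4.4] Fz -0.5 tilt [ 0.0002 -0.0014] t 15.6 open 0.0299
tray xy mm [ 41.7 -39.6] z 0.0878 Ftray [ 0.6 -5.1] Fz 1.0 tilt [ 0.0002 -0.0014] t 15.65 open 0.0296
```

View pics/t8.png

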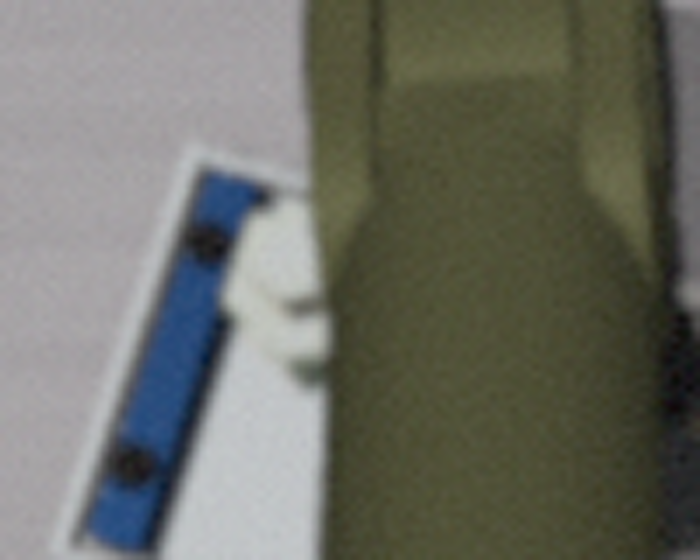

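{"api": "move_arm", "payload": {"targets": [2,0.09,0.05,0,0,2,0.09,0.05,0,0,2,0.09,0.05,0,0]}}

```text
clock: 15.95
tool_pos: [0.6027, 0.1193, 0.0878]
tcp_rot: [0.617, 0.787, -0.001, 0.0]
ft_force: [-1.3, -4.4, -0.9]
opening: 0.03
```

{"api": "move_arm", "payload": {"targets": [2,0.07,0.04,0,0,2,0.07,0.04,0,0,2,0.07,0.04,0,0]}}

```text
clock: 16.25
tool_pos: [0.6029, 0.12, 0.0878]
tcp_rot: [0.617, 0.787, -0.001, 0.0]
ft_force: [-0.5, -6.4, 0.0]
opening: 0.0294
```

Run:
```python
from h import *
st()
```

```text
tray xy mm [ 41.7 -37.9] z 0.0878 Ftray [ 1.3 -6.3] Fz 0.0 tilt [ 0.0001 -0.0015] t 16.25 open 0.0294
```

{"api": "move_arm", "payload": {"targets": [2,0.07,0.04,0,0,2,0.07,0.04,0,0,2,0.07,0.04,0,0]}}

```text
clock: 16.55
tool_pos: [0.6031, 0.1208, 0.0878]
tcp_rot: [0.617, 0.787, -0.001, 0.0]
ft_force: [-1.2, -5.1, -0.6]
opening: 0.0299
```

Run:
```python
from h import *
st()
```

```text
tray xy mm [ 41.6 -37.1] z 0.0878 Ftray [ 0.3 -5.2] Fz -0.6 tilt [ 0.     -0.0015] t 16.55 open 0.0299
```

{"api": "move_arm", "payload": {"targets": [2,0.07,0.04,0,0,2,0.07,0.04,0,0,2,0.07,0.04,0,0]}}

```text
clock: 16.85
tool_pos: [0.6034, 0.1216, 0.0878]
tcp_rot: [0.617, 0.787, -0.001, 0.0]
ft_force: [-0.9, -4.4, -0.1]
opening: 0.03
```

Run:
```python
from h import *
st()
```

```text
tray xy mm [ 41.7 -36.3] z 0.0878 Ftray [ 0.3 -4.5] Fz -0.1 tilt [ 0.0001 -0.0015] t 16.85 open 0.03
```

{"api": "move_arm", "payload": {"targets": [2,0.09,0.05,0,0,2,0.09,0.05,0,0,2,0.09,0.05,0,0]}}

```text
clock: 17.15
tool_pos: [0.6035, 0.1219, 0.0878]
tcp_rot: [0.617, 0.787, -0.001, 0.001]
ft_force: [-2.2, -6.3, 0.3]
opening: 0.0298
```

Run:
```python
from h import *
st()
d=manip.capture('scene'); crop(d["pixels"],235,180,130,110,5.4,"s9.png"); st()
```

```text
tray xy mm [ 41.7 -35.9] z 0.0878 Ftray [-0.3 -6.7] Fz 0.3 tilt [-0.0004 -0.0022] t 17.15 open 0.0298
tray xy mm [ 41.7 -35.9] z 0.0878 Ftray [ 0.1 -6.2] Fz 1.0 tilt [-0.0004 -0.0022] t 17.2 open 0.0297
```

View pics/s9.png

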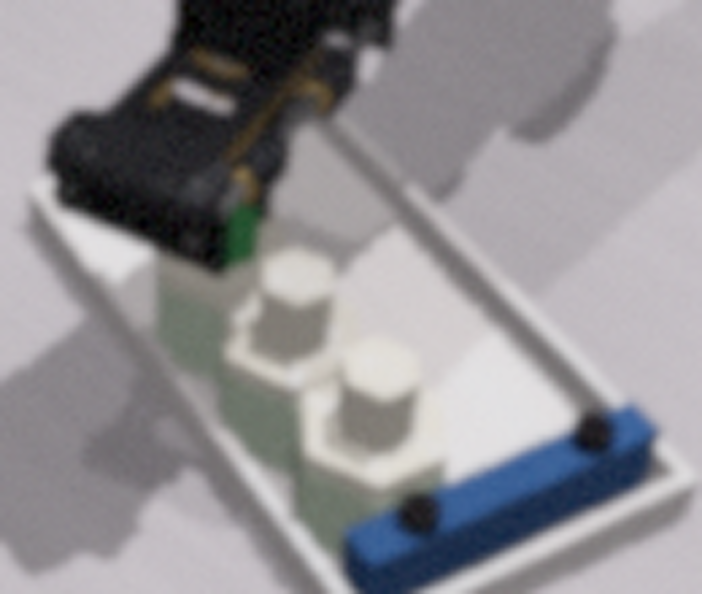

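The row reached the stop: the last 1 mm step moved only 0.4 mm and the force rose. Now I'll press to about 12 N.

{"api": "move_arm", "payload": {"targets": [2,0.04,0.03,0,0,2,0.04,0.03,0,0,2,0.04,0.03,0,0]}}

```text
clock: 17.5
tool_pos: [0.6035, 0.122, 0.0878]
tcp_rot: [0.617, 0.787, -0.001, 0.0]
ft_force: [-2.8, -6.4, 1.3]
opening: 0.0298
```

Run:
```python
from h import *
st()
```

```text
tray xy mm [ 41.7 -35.8] z 0.0878 Ftray [-0.9 -6.9] Fz 1.3 tilt [-0.0009 -0.0027] t 17.5 open 0.0298
```

{"api": "move_arm", "payload": {"targets": [2,0.04,0.03,0,0,2,0.04,0.03,0,0,2,0.04,0.03,0,0]}}

```text
clock: 17.8
tool_pos: [0.6036, 0.122, 0.0878]
tcp_rot: [0.617, 0.787, -0.002, 0.0]
ft_force: [-3.2, -7.8, 1.6]
opening: 0.0298
```

Run:
```python
from h import *
st()
```

```text
tray xy mm [ 41.7 -35.8] z 0.0878 Ftray [-0.9 -8.4] Fz 1.6 tilt [-0.0013 -0.0032] t 17.8 open 0.0298
```

{"api": "move_arm", "payload": {"targets": [2,0.05,0.03,0,0,2,0.1,0.06,0,0,2,0.1,0.06,0,0,2,0.1,0.06,0,0]}}

```text
clock: 18.2
tool_pos: [0.6036, 0.122, 0.0878]
tcp_rot: [0.618, 0.786, -0.002, 0.0]
ft_force: [-4.4, -8.9, 3.0]
opening: 0.0298
```

Run:
```python
from h import *
st()
```

```text
tray xy mm [ 41.7 -35.7] z 0.0878 Ftray [-1.7 -9.8] Fz 3.0 tilt [-0.0022 -0.0044] t 18.2 open 0.0298
```

{"api": "move_arm", "payload": {"targets": [2,0.05,0.03,0,0,2,0.09,0.05,0,0,2,0.09,0.05,0,0,2,0.09,0.05,0,0]}}

```text
clock: 18.6
tool_pos: [0.6037, 0.1221, 0.0879]
tcp_rot: [0.618, 0.786, -0.003, 0.001]
ft_force: [-4.7, -10.3, 4.9]
opening: 0.0299
```

Run:
```python
from h import *
st()
```

```text
tray xy mm [ 41.8 -35.7] z 0.0879 Ftray [ -1.6 -11.2] Fz 4.9 tilt [-0.0029 -0.0055] t 18.6 open 0.0299
```

{"api": "move_arm", "payload": {"targets": [2,-0.1,-0.06,0,0,2,-0.2,-0.12,0,0,2,-0.2,-0.12,0.05,0,2,-0.2,-0.12,0.05,0]}}

```text
clock: 19.0
tool_pos: [0.6037, 0.1219, 0.0873]
tcp_rot: [0.617, 0.787, -0.001, 0.001]
ft_force: [-2.6, -8.0, 1.6]
opening: 0.0296
```

Run:
```python
from h import *
st()
w=manip.capture('wrist'); cv2.imwrite('pics/w10.png',w['pixels'])
```

```text
tray xy mm [ 41.8 -35.8] z 0.0873 Ftray [-0.2 -8.4] Fz 1.6 tilt [-0.0009 -0.003 ] t 19.0 open 0.0296
```

View pics/w10.png

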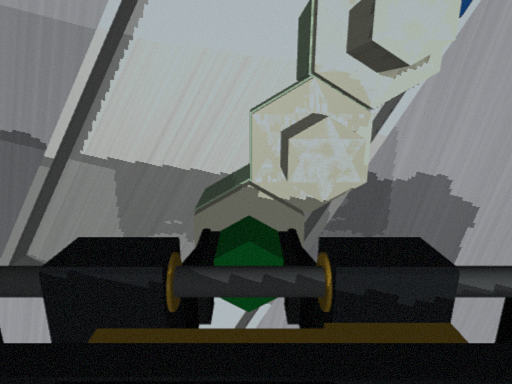

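The faces between jars 2 and 1 at (340,90) and new jar and jar 2 at (250,175) are closed. I'll ease off further and then release.

{"api": "move_arm", "payload": {"targets": [2,-0.1,-0.06,0.03,0,2,-0.2,-0.11,0.03,0,2,-0.2,-0.11,0.03,0,2,-0.2,-0.11,0.03,0]}}

```text
clock: 19.45
tool_pos: [0.6036, 0.1219, 0.0871]
tcp_rot: [0.617, 0.787, -0.0, 0.0]
ft_force: [-1.2, -4.8, 0.7]
opening: 0.0302
```

Run:
```python
from h import *
st()
```

```text
tray xy mm [ 41.7 -35.9] z 0.0871 Ftray [ 0.2 -5. ] Fz 0.7 tilt [ 0.0006 -0.0008] t 19.45 open 0.0302
```

{"api": "move_arm", "payload": {"targets": [2,-0.09,-0.05,0,0,2,-0.09,-0.05,0,0,4.6,-0.09,-0.05,0,0,4.6,-0.09,-0.05,0,0,4.6,-0.09,-0.05,0,0]}}

```text
clock: 19.95
tool_pos: [0.6029, 0.1232, 0.0868]
tcp_rot: [0.616, 0.788, 0.001, -0.0]
ft_force: [-0.7, 0.5, 0.4]
opening: 0.0433
```

Run:
```python
from h import *
st()
```

```text
tray xy mm [ 40.7 -34.8] z 0.0868 Ftray [-0.8  0.3] Fz 0.4 tilt [0.0001 0.0016] t 19.95 open 0.0433
```

{"api": "move_arm", "payload": {"targets": [4.8,0,0,-2,0,4.8,0,0,-5,0,4.8,0,0,-9,0,4.8,0,0,-13,0,4.8,0,0,-16,0]}}

```text
clock: 20.45
tool_pos: [0.6034, 0.1225, 0.2497]
tcp_rot: [0.616, 0.787, 0.002, 0.0]
ft_force: [0.2, 1.3, 0.0]
opening: 0.0482
```

Run:
```python
from h import *
import pickle
st()
w=manip.capture('wrist'); cv2.imwrite('pics/w11.png',w['pixels']); pickle.dump(w,open('w11.pkl','wb'))
go(.5397,-.3107,.25,-9.3)
```

```text
tray xy mm [ 41.4 -35.3] z 0.2497 Ftray [-0.2  1.3] Fz 0.0 tilt [0.0026 0.0019] t 20.45 open 0.0482
dxyz cm [-40.51 -16.82   0.22] yaw 23.2 az now 13.9 tilt [0.0097 0.0045] pos [0.6056 0.1229 0.2547] F [ 3.18 -0.08  3.99] open 0.0481 t 20.5
```

View pics/w11.png

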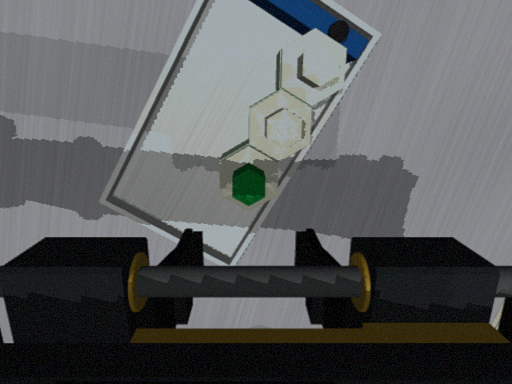

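The wrist view shows the three-jar row tight against the blue stop, with the new green jar at (248,185). Next, the second jar.

{"api": "move_arm", "payload": {"targets": [6,-5,-2,0,5,6,-10,-4,0,10,6,-15,-6,0,15,6,-20,-8,0,20,6,-25,-10,0,23.2]}}

```text
clock: 21.0
tool_pos: [0.568, -0.127, 0.2468]
tcp_rot: [0.763, 0.646, 0.001, -0.0]
ft_force: [0.2, -0.4, 0.8]
opening: 0.0597
```

Run:
```python
from h import *
go(.5397,-.3107,.15,-9.3)
```

```text
dxyz cm [-18.6    0.22   9.65] yaw -0.16 az now -9.46 tilt [0.0011 0.0013] pos [ 0.568  -0.127   0.2468] F [ 0.21 -0.41  0.76] open 0.0597 t 21.0
```

{"api": "move_arm", "payload": {"targets": [6,-5,0.1,0,0,6,-10,0.1,0,0,6,-14.5,0.2,3,0,6,-17.5,0.2,7,0,6,-18.6,0.2,9.6,0]}}

```text
clock: 21.5
tool_pos: [0.5382, -0.3132, 0.1489]
tcp_rot: [0.764, 0.645, -0.001, 0.0]
ft_force: [0.2, 0.7, -0.3]
opening: 0.06
```

{"api": "move_arm", "payload": {"targets": [6,0,0,0,0,6,0,0,0,0,6,0,0,0,0,6,0,0,0,0,6,0,0,0,0]}}

```text
clock: 22.0
tool_pos: [0.5414, -0.309, 0.1522]
tcp_rot: [0.762, 0.648, 0.001, 0.001]
ft_force: [0.1, 0.4, 0.3]
opening: 0.06
```

Run:
```python
from h import *
w=manip.capture('wrist'); cv2.imwrite('pics/w12.png',w['pixels'])
f=fitstopper(w,.5397,-.3107,rad=60);print(f)
go(f[0][0],f[0][1],.082,f[1]-60)
```

```text
(array([ 0.5395, -0.3106]), np.float64(51.1), np.float64(0.039))
dxyz cm [-0.16 -0.15  6.99] yaw -0.37 az now -9.27 tilt [ 0.002  -0.0001] pos [ 0.5411 -0.3092  0.1519] F [-0.33  0.04 -0.46] open 0.0602 t 22.05
```

View pics/w12.png

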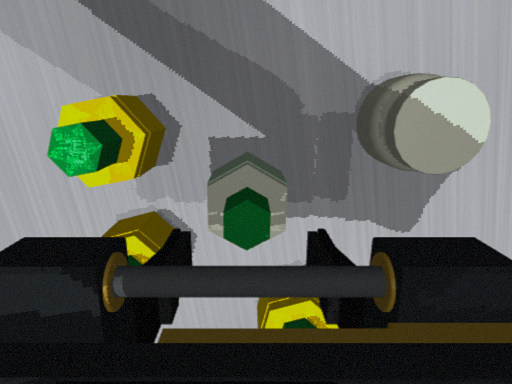

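The clear-bodied jar with the green stopper is at (247,215), centred between the fingers with its flats aligned. Descending.

{"api": "move_arm", "payload": {"targets": [6,-0.1,-0.1,2.5,-0.3,6,-0.1,-0.1,5,-0.3,6,-0.1,-0.1,6.4,-0.3,6,-0.1,-0.1,6.9,-0.3,6,-0.1,-0.1,6.9,-0.3]}}

```text
clock: 22.55
tool_pos: [0.539, -0.3105, 0.0816]
tcp_rot: [0.761, 0.649, -0.0, -0.0]
ft_force: [0.2, 0.5, 0.5]
opening: 0.0602
```

{"api": "move_arm", "payload": {"targets": [6,0,0,0,0,6,0,0,0,0,6,0,0,0,0,6,0,0,0,0,6,0,0,0,0]}}

```text
clock: 23.05
tool_pos: [0.5391, -0.3107, 0.082]
tcp_rot: [0.761, 0.649, 0.0, 0.0]
ft_force: [0.6, 0.5, 0.1]
opening: 0.0598
```

Run:
```python
from h import *
go(.5395,-.3106,.082,-9.2)
```

```text
dxyz cm [ 0.02  0.04 -0.  ] yaw 0.15 az now -9.05 tilt [ 0.0005 -0.    ] pos [ 0.5391 -0.3107  0.082 ] F [0.6  0.45 0.14] open 0.0598 t 23.05
```

{"api": "move_arm", "payload": {"targets": [2,0,0,0,0,2,0,0,0,0,2,0,0,0,0,2,0,0,0,0,2,0,0,0,0]}}

```text
clock: 23.55
tool_pos: [0.5392, -0.3107, 0.0817]
tcp_rot: [0.761, 0.649, 0.0, 0.0]
ft_force: [-0.3, -0.5, -2.6]
opening: 0.0299
```

{"api": "move_arm", "payload": {"targets": [2,0,0,0,0,2,0,0,0,0,2,0,0,0,0]}}

```text
clock: 23.85
tool_pos: [0.5392, -0.3107, 0.0817]
tcp_rot: [0.761, 0.649, 0.0, 0.0]
ft_force: [1.4, -1.5, -0.6]
opening: 0.0295
```

{"api": "move_arm", "payload": {"targets": [2,0,0,-2,0,2,0,0,-5,0,2,0,0,-9,0,2,0,0,-13,0,2,0,0,-15,0]}}

```text
clock: 24.35
tool_pos: [0.5393, -0.3115, 0.2349]
tcp_rot: [0.761, 0.649, 0.001, 0.001]
ft_force: [0.6, -0.8, -3.7]
opening: 0.0297
```

Run:
```python
from h import *
import pickle
st()
w=pickle.load(open('w11.pkl','rb'))
wire(w,[],4,190,0,200,150,"w11a.png")
wire(w,[],4,190,70,190,145,"w11b.png")
# Row model: three jars at x 41.7, y -35.8,24.2,84.2
segs=[trayrect(TT,.080,.145,.005)]
for y in(-.0358,.0242,.0842):
    j=tr(TT,[.0417,y,0]); segs+=jar(j[0],j[1],np.radians(13.8))[:2]
wire(w,segs,3,170,0,230,200,"w11o.png")
go(.50,.0,.232,13.8)
```

```text
tray xy mm [ 100.9 -470. ] z 0.2349 Ftray [ 0.8 -0.6] Fz -3.7 tilt [ 0.0028 -0.0012] t 24.35 open 0.0297
dxyz cm [30.14 -8.79  0.24] yaw -22.88 az now -9.08 tilt [ 0.0028 -0.0012] pos [ 0.5393 -0.3115  0.2349] F [ 0.56 -0.84 -3.73] open 0.0297 t 24.35
```

View pics/w11o.png

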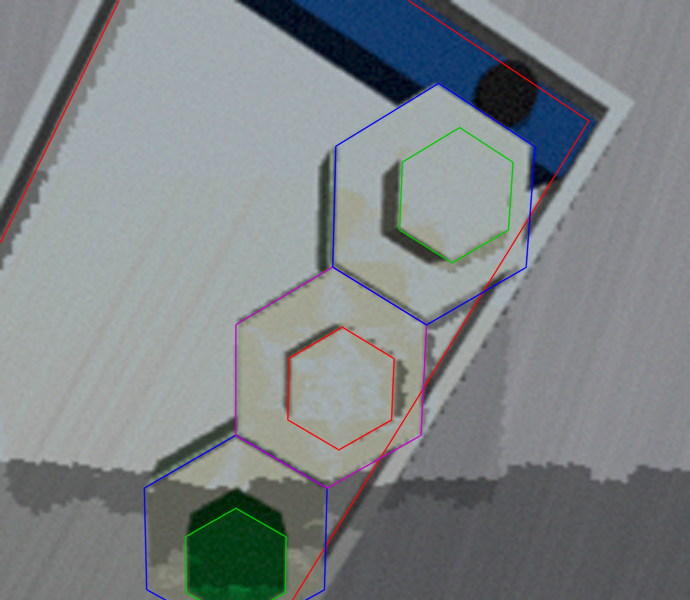

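View pics/w11a.png

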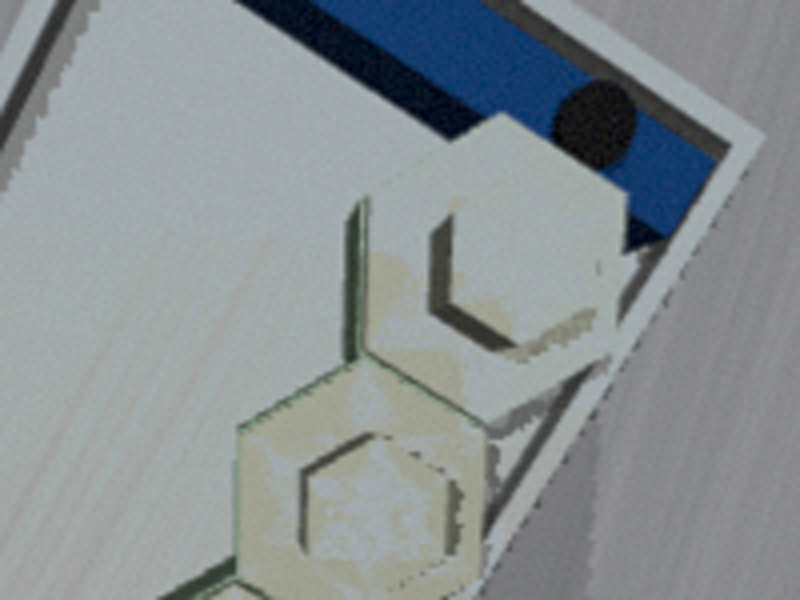

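The overlay of three touching jars at tray (41.7, −35.8/24.2/84.2) mm matches the picture within a pixel. So the notch target is about (−10.3, 54.2).

{"api": "move_arm", "payload": {"targets": [2,5,-1,0,-4,2,10,-3,0,-9,2,15,-4.5,0,-14,2,20,-6,0,-19,2,25,-7.5,0,-22.9]}}

```text
clock: 24.85
tool_pos: [0.5042, -0.0616, 0.2311]
tcp_rot: [0.616, 0.788, -0.0, -0.001]
ft_force: [1.2, 0.8, -3.3]
opening: 0.0299
```

Run:
```python
from h import *
X=tr(TT,[-.030,.0542,0]); print(X); go(X[0],X[1],.20,13.8)
```

```text
[0.55981251 0.22841765 0.        ]
dxyz cm [26.79 12.42  3.12] yaw 0.21 az now 14.01 tilt [-0.0012  0.0003] pos [ 0.5042 -0.0616  0.2311] F [ 1.2   0.77 -3.29] open 0.0299 t 24.85
```

{"api": "move_arm", "payload": {"targets": [2,4,2,0,0,2,8.5,4,0,0,2,13,6,0,0,2,17.5,8.2,1,0,2,22,10.3,2,0.2]}}

```text
clock: 25.35
tool_pos: [0.5524, 0.1748, 0.2115]
tcp_rot: [0.618, 0.786, -0.0, -0.0]
ft_force: [0.8, -0.0, -2.1]
opening: 0.0297
```

Run:
```python
from h import *
X=tr(TT,[-.030,.0542,0]); go(X[0],X[1],.15,13.8)
```

```text
dxyz cm [5.04 1.98 6.15] yaw -0.18 az now 13.62 tilt [-0.0007 -0.0001] pos [0.5524 0.1748 0.2115] F [ 0.81 -0.04 -2.14] open 0.0297 t 25.35
```

{"api": "move_arm", "payload": {"targets": [2,3,1.2,1,0,2,4.5,1.8,3,-0.2,2,5,2,5,-0.2,2,5,2,6.1,-0.2,2,5,2,6.1,-0.2]}}

```text
clock: 25.85
tool_pos: [0.5587, 0.2251, 0.1486]
tcp_rot: [0.617, 0.787, -0.003, -0.001]
ft_force: [0.4, -0.2, -2.7]
opening: 0.0298
```

{"api": "move_arm", "payload": {"targets": [2,0,0,0,0,2,0,0,0,0,2,0,0,0,0,2,0,0,0,0]}}

```text
clock: 26.25
tool_pos: [0.5609, 0.2265, 0.152]
tcp_rot: [0.617, 0.787, 0.001, 0.0]
ft_force: [0.2, 0.3, -3.4]
opening: 0.0295
```

Run:
```python
from h import *
w=manip.capture('wrist'); cv2.imwrite('pics/w13.png',w['pixels'])
st(); X=tr(TT,[-.030,.0542,0]); go(X[0],X[1],.09,13.8)
```

```text
tray xy mm [-28.6  52.6] z 0.1518 Ftray [-0.9  1. ] Fz -3.3 tilt [0.001  0.0008] t 26.3 open 0.0298
dxyz cm [ 0.2  -0.05  6.18] yaw 0.03 az now 13.83 tilt [0.001  0.0008] pos [0.5607 0.2265 0.1518] F [-0.59  1.21 -3.26] open 0.0298 t 26.3
```

View pics/w13.png

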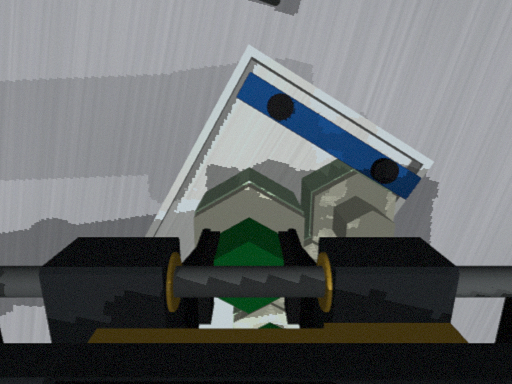

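{"api": "move_arm", "payload": {"targets": [2,0.1,0,1.5,0,2,0.15,0,3,0,2,0.15,0,4.5,0,2,0.15,0,5.7,0,2,0.15,0,6,0]}}

```text
clock: 26.8
tool_pos: [0.5585, 0.2274, 0.0882]
tcp_rot: [0.617, 0.787, -0.002, -0.001]
ft_force: [0.1, -1.1, -3.6]
opening: 0.0296
```

{"api": "move_arm", "payload": {"targets": [2,0,0,0,0,2,0,0,0,0,2,0,0,0,0,2,0,0,0,0]}}

```text
clock: 27.2
tool_pos: [0.5605, 0.2283, 0.0918]
tcp_rot: [0.617, 0.787, 0.001, 0.0]
ft_force: [0.8, -0.8, -3.5]
opening: 0.0296
```

Run:
```python
from h import *
st(); X=tr(TT,[-.030,.0542,0]); go(X[0],X[1],.087,13.8)
```

```text
tray xy mm [-29.3  54.3] z 0.0918 Ftray [ 0.9 -0.5] Fz -3.5 tilt [0.0012 0.0008] t 27.2 open 0.0296
dxyz cm [ 0.03 -0.07  0.48] yaw 0.05 az now 13.85 tilt [0.0012 0.0008] pos [0.5605 0.2283 0.0918] F [ 0.75 -0.79 -3.54] open 0.0296 t 27.2
```

{"api": "move_arm", "payload": {"targets": [2,0,0,0.2,0,2,0,0,0.4,0,2,0,0,0.4,0,2,0,0,0.4,0,2,0,0,0.4,0]}}

```text
clock: 27.7
tool_pos: [0.5603, 0.2281, 0.0874]
tcp_rot: [0.617, 0.787, 0.0, 0.0]
ft_force: [-0.7, -0.5, 0.0]
opening: 0.03
```

{"api": "move_arm", "payload": {"targets": [2,0,0,0.05,0,2,0,0,0.05,0,2,0,0,0.05,0]}}

```text
clock: 28.0
tool_pos: [0.5603, 0.228, 0.0873]
tcp_rot: [0.617, 0.787, 0.0, 0.0]
ft_force: [-1.7, -0.6, 5.3]
opening: 0.0298
```

Run:
```python
from h import *
st()
```

```text
tray xy mm [-29.4  54. ] z 0.0873 Ftray [-1.5 -1.1] Fz 5.3 tilt [0.0006 0.0003] t 28.0 open 0.0298
```

{"api": "move_arm", "payload": {"targets": [2,0,0,-0.07,0,2,-0.2,0.35,-0.07,0,2,-0.4,0.7,-0.07,0,2,-0.6,1.05,-0.07,0,2,-0.7,1.25,-0.07,0]}}

```text
clock: 28.5
tool_pos: [0.5743, 0.2246, 0.0871]
tcp_rot: [0.617, 0.787, 0.0, -0.0]
ft_force: [-3.7, 1.7, 2.3]
opening: 0.0297
```

{"api": "move_arm", "payload": {"targets": [2,0,0,0,0,2,0,0,0,0]}}

```text
clock: 28.7
tool_pos: [0.5745, 0.2244, 0.0872]
tcp_rot: [0.617, 0.787, 0.001, 0.0]
ft_force: [-0.5, 2.2, -0.0]
opening: 0.0298
```

Run:
```python
from h import *
st()
```

```text
tray xy mm [-14.7  54.5] z 0.0872 Ftray [-1.1  1.9] Fz -0.0 tilt [0.0015 0.0004] t 28.7 open 0.0298
```

{"api": "move_arm", "payload": {"targets": [2,-0.1,0.1,-0.02,0,2,-0.15,0.21,-0.02,0,2,-0.15,0.21,-0.02,0]}}

```text
clock: 29.0
tool_pos: [0.5763, 0.2228, 0.0872]
tcp_rot: [0.617, 0.787, -0.0, 0.0]
ft_force: [-0.5, 1.9, -0.7]
opening: 0.0299
```

Run:
```python
from h import *
st()
```

```text
tray xy mm [-12.6  53.4] z 0.0872 Ftray [-1.   1.7] Fz -0.7 tilt [-0.0002 -0.0006] t 29.0 open 0.0299
```

{"api": "move_arm", "payload": {"targets": [2,-0.04,0.06,0,0,2,-0.06,0.1,0,0,2,-0.06,0.1,0,0]}}

```text
clock: 29.3
tool_pos: [0.5768, 0.2227, 0.0873]
tcp_rot: [0.617, 0.787, -0.001, -0.0]
ft_force: [-2.2, 0.4, 0.1]
opening: 0.0299
```

Run:
```python
from h import *
st()
w=manip.capture('wrist'); cv2.imwrite('pics/w14.png',w['pixels'])
```

```text
tray xy mm [-12.1  53.5] z 0.0873 Ftray [-2.2 -0.2] Fz 0.1 tilt [-0.0012 -0.0004] t 29.3 open 0.0299
```

View pics/w14.png

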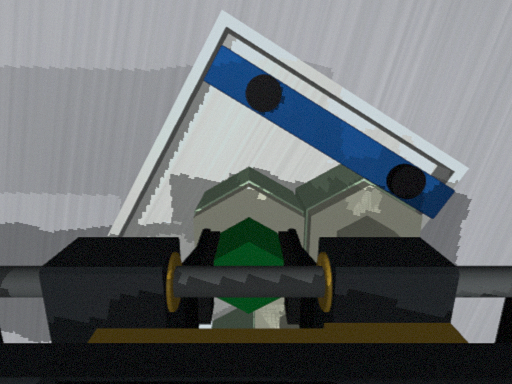

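{"api": "move_arm", "payload": {"targets": [2,0,0.06,0,0,2,0,0.12,0,0,2,0,0.12,0,0]}}

```text
clock: 29.65
tool_pos: [0.5782, 0.2231, 0.0873]
tcp_rot: [0.617, 0.787, -0.0, -0.0]
ft_force: [-4.0, -1.0, 0.5]
opening: 0.0297
```

Run:
```python
from h import *
st()
```

```text
tray xy mm [-10.9  54.2] z 0.0873 Ftray [-3.5 -2.1] Fz 0.5 tilt [-0.0008 -0.0003] t 29.65 open 0.0297
```

{"api": "move_arm", "payload": {"targets": [2,-0.03,0.05,0,0,2,-0.03,0.05,0,0,2,-0.03,0.05,0,0]}}

```text
clock: 29.95
tool_pos: [0.5783, 0.2231, 0.0873]
tcp_rot: [0.617, 0.787, -0.001, -0.001]
ft_force: [-5.0, 0.2, 0.8]
opening: 0.0296
```

Run:
```python
from h import *
st()
```

```text
tray xy mm [-10.8  54.2] z 0.0873 Ftray [-4.8 -1.2] Fz 0.8 tilt [-0.0018 -0.0002] t 29.95 open 0.0296
```

{"api": "move_arm", "payload": {"targets": [2,-0.03,0.05,0,0,2,-0.03,0.05,0,0,2,-0.03,0.05,0,0]}}

```text
clock: 30.25
tool_pos: [0.5783, 0.2231, 0.0873]
tcp_rot: [0.617, 0.787, -0.001, -0.001]
ft_force: [-6.5, -0.5, 2.1]
opening: 0.0299
```

Run:
```python
from h import *
st()
```

```text
tray xy mm [-10.7  54.2] z 0.0873 Ftray [-6.1 -2.2] Fz 2.1 tilt [-0.0029 -0.0001] t 30.25 open 0.0299
```

{"api": "move_arm", "payload": {"targets": [2,0.02,-0.09,0.02,0,2,0.02,-0.09,0.02,0,2,0.02,-0.09,0.02,0]}}

```text
clock: 30.55
tool_pos: [0.5783, 0.223, 0.0872]
tcp_rot: [0.617, 0.787, -0.0, -0.0]
ft_force: [-6.2, 0.5, 0.4]
opening: 0.0298
```

Run:
```python
from h import *
st()
```

```text
tray xy mm [-10.8  54.2] z 0.0872 Ftray [-6.1 -1.3] Fz 0.4 tilt [-0.001   0.0001] t 30.55 open 0.0298
```

{"api": "move_arm", "payload": {"targets": [4.4,0,0,0,0,4.4,0,0,0,0,4.4,0,0,0,0,4.4,0,0,0,0]}}

```text
clock: 30.95
tool_pos: [0.5798, 0.2227, 0.0877]
tcp_rot: [0.617, 0.787, 0.001, 0.001]
ft_force: [0.3, -0.2, 0.5]
opening: 0.0431
```

Run:
```python
from h import *
st()
```

```text
tray xy mm [-9.2 54.3] z 0.0877 Ftray [ 0.3 -0.1] Fz 0.5 tilt [0.0021 0.0003] t 30.95 open 0.0431
```

{"api": "move_arm", "payload": {"targets": [4.4,0,0,-2,0,4.4,0,0,-5,0,4.4,-2,0,-10,0,4.4,-6,0,-14,0,4.4,-10,0,-18,0]}}

```text
clock: 31.45
tool_pos: [0.6005, 0.1369, 0.2577]
tcp_rot: [0.616, 0.788, 0.001, 0.001]
ft_force: [0.6, 0.1, -0.6]
opening: 0.044
```

{"api": "move_arm", "payload": {"targets": [4.4,-2,2,0,0,4.4,-2,2,0,0,4.4,-2,2,0,0,4.4,-2,2,0,0,4.4,-2,2,0,0]}}

```text
clock: 31.95
tool_pos: [0.6232, 0.1241, 0.2547]
tcp_rot: [0.616, 0.788, -0.0, -0.001]
ft_force: [0.2, -0.9, -0.8]
opening: 0.0443
```

Run:
```python
from h import *
import pickle
st()
w=manip.capture('wrist'); cv2.imwrite('pics/w15.png',w['pixels']); pickle.dump(w,open('w15.pkl','wb'))
segs=[]
P=[(.0417,-.0358),(.0417,.0242),(.0417,.0842),(-.0103,.0542)]
for x,y in P:
    j=tr(TT,[x,y,0]); segs+=jar(j[0],j[1],np.radians(13.8))[:2]
print(proj(w,np.array([tr(TT,[x,y,.06]) for x,y in P])))
c=proj(w,tr(TT,[[.02,.03,.06]]))[0].astype(int); x0=max(0,c[0]-110);y0=max(0,c[1]-90)
wire(w,segs,3.4,x0,y0,220,170,"o15.png"); wire(w,[],3.4,x0,y0,220,170,"c15.png")
```

```text
tray xy mm [ 60.  -28.3] z 0.2547 Ftray [ 0.5 -0.8] Fz -0.8 tilt [-0.0014  0.0003] t 31.95 open 0.0443
[[229.43325819 174.6843722 ]
 [259.65221253 122.40565776]
 [292.57840591  65.44342663]
 [228.01682236  65.2117885 ]]
```

View pics/w15.png

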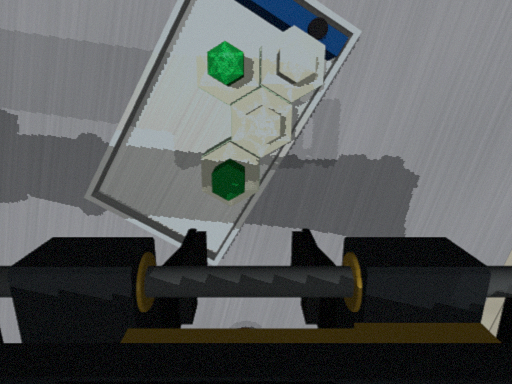

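View pics/o15.png

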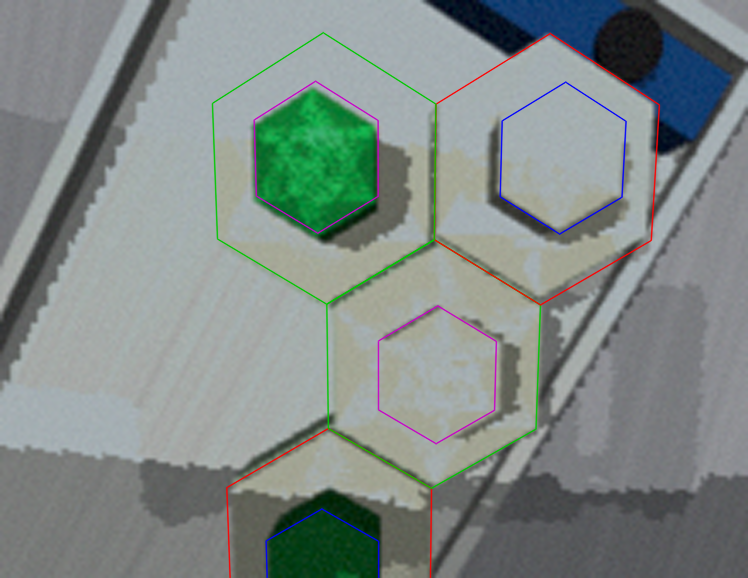

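View pics/c15.png

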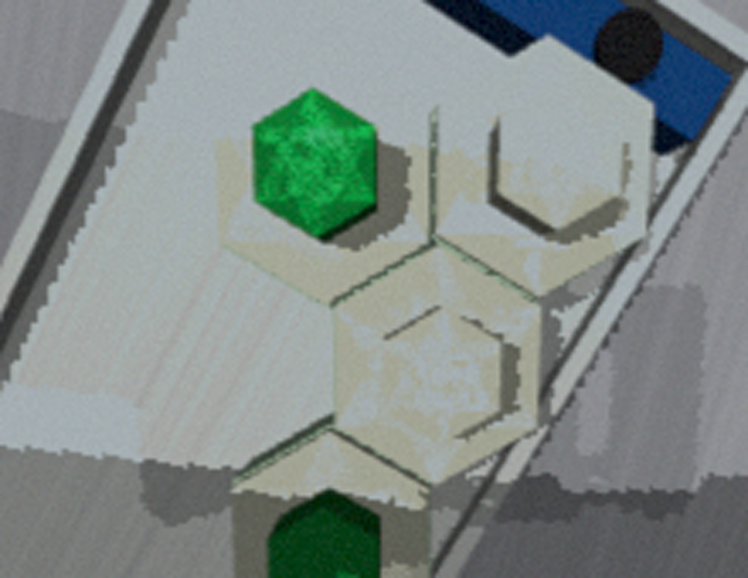

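Run:
```python
from h import *
import pickle
w=pickle.load(open('w15.pkl','rb'))
for x,y in((-.0103,.0542),(.0417,-.0358)):
    j=tr(TT,[x,y,0]); f=fitstopper(w,j[0],j[1],zb=.005,rad=40)
    c,n=np.cos(TT[2]),np.sin(TT[2]); print((f[0]-np.array(TT[:2]))@np.array([[c,-n],[n,c]])*1e3,f[1:])
X=tr(TT,[-.02,.0,0]); go(X[0],X[1],.25,13.8)
```

```text
[-10.24848422  52.83879797] (np.float64(13.8), np.float64(0.035))
[ 42.16277944 -35.44432296] (np.float64(12.2), np.float64(0.046))
dxyz cm [ 6.49 -5.5   0.49] yaw 0.16 az now 13.96 tilt [-0.0012  0.0002] pos [0.6233 0.1239 0.2548] F [0.29 0.11 0.3 ] open 0.0438 t 32.0
```

{"api": "move_arm", "payload": {"targets": [4.4,3,-3,0.3,0,4.4,5.5,-5,0.3,0,4.4,6.5,-5.5,0.3,0,4.4,6.5,-5.5,0.3,0,4.4,6.5,-5.5,0.3,0]}}

```text
clock: 32.5
tool_pos: [0.5557, 0.172, 0.2527]
tcp_rot: [0.617, 0.787, 0.0, 0.001]
ft_force: [0.4, -1.1, -0.5]
opening: 0.044
```

{"api": "move_arm", "payload": {"targets": [4.4,0,0,0,0,4.4,0,0,0,0,4.4,0,0,0,0,4.4,0,0,0,0,4.4,0,0,0,0]}}

```text
clock: 33.0
tool_pos: [0.5553, 0.1723, 0.2524]
tcp_rot: [0.617, 0.787, -0.0, 0.0]
ft_force: [-0.7, 0.6, -0.9]
opening: 0.044
```

Run:
```python
from h import *
import pickle
st()
w=manip.capture('wrist'); pickle.dump(w,open('w16.pkl','wb'))
segs=[]
P=[(.0417,-.0358),(.0417,.0242),(.0417,.0842),(-.0103,.0542)]
for x,y in P:
    j=tr(TT,[x,y,0]); segs+=jar(j[0],j[1],np.radians(13.8))[:2]
c=proj(w,tr(TT,[[.02,.03,.06]]))[0].astype(int); x0=max(0,c[0]-110);y0=max(0,c[1]-90)
wire(w,segs,3.4,x0,y0,220,170,"o16.png"); wire(w,[],3.4,x0,y0,220,170,"c16.png")
for x,y in((-.0103,.0542),(.0417,-.0358)):
    j=tr(TT,[x,y,0]); f=fitstopper(w,j[0],j[1],zb=.005,rad=40)
    c,n=np.cos(TT[2]),np.sin(TT[2]); print((f[0]-np.array(TT[:2]))@np.array([[c,-n],[n,c]])*1e3,f[1:])
```

```text
tray xy mm [-18.7  -1. ] z 0.2524 Ftray [-0.9  0.4] Fz -0.9 tilt [ 0.     -0.0001] t 33.0 open 0.044
[-9.6444089  52.91016327] (np.float64(14.7), np.float64(0.044))
[ 41.51847297 -35.7356461 ] (np.float64(20.7), np.float64(0.305))
```

View pics/o16.png

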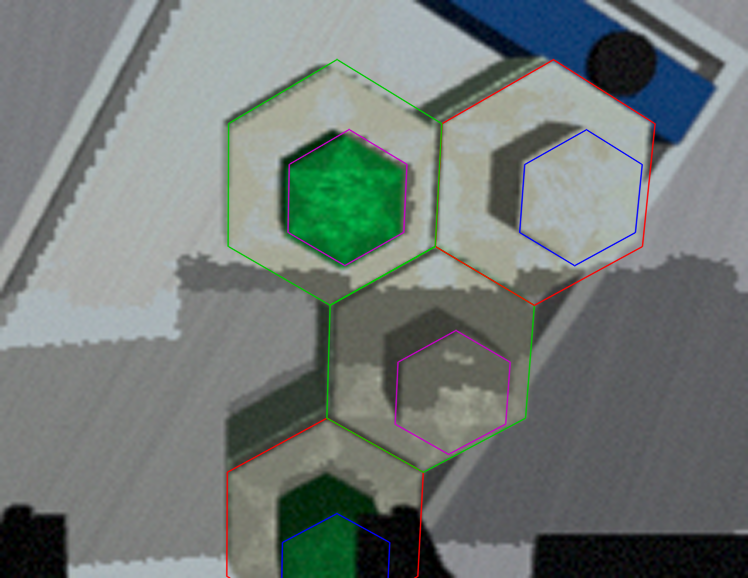

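View pics/c16.png

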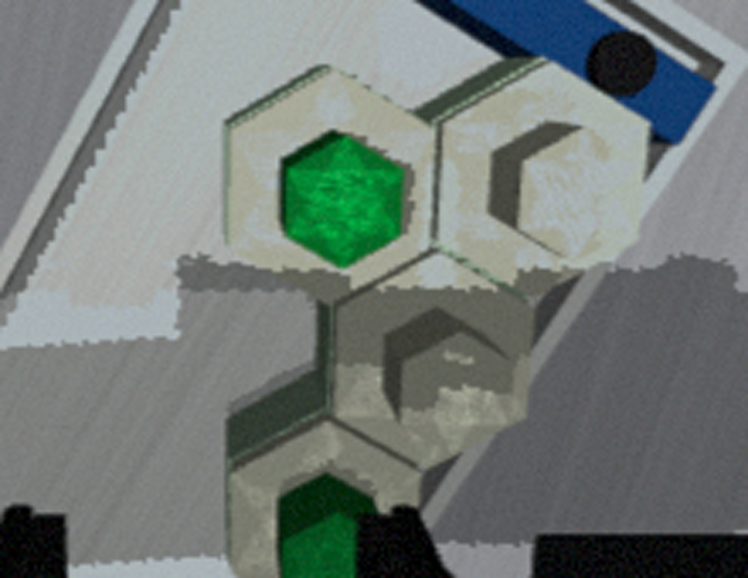

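Run:
```python
from h import *
X=tr(TT,[.050,.003,0]); go(X[0],X[1],.185,13.8)
```

```text
dxyz cm [-3.1   6.15  6.74] yaw 0.03 az now 13.83 tilt [-0.     -0.0001] pos [0.5552 0.1724 0.2524] F [0.39 0.36 0.26] open 0.0441 t 33.05
```

{"api": "move_arm", "payload": {"targets": [4.4,-1.5,3,2,0,4.4,-3.1,6.1,4.5,0,4.4,-3.1,6.1,6.7,0,4.4,-3.1,6.1,6.7,0,4.4,-3.1,6.1,6.7,0]}}

```text
clock: 33.55
tool_pos: [0.6214, 0.1574, 0.1855]
tcp_rot: [0.617, 0.787, -0.0, -0.0]
ft_force: [0.4, 0.4, 0.0]
opening: 0.0441
```

{"api": "move_arm", "payload": {"targets": [4.4,0,0,0,0,4.4,0,0,0,0,4.4,0,0,0,0,4.4,0,0,0,0,4.4,0,0,0,0]}}

```text
clock: 34.05
tool_pos: [0.6218, 0.1571, 0.1859]
tcp_rot: [0.617, 0.787, 0.0, 0.0]
ft_force: [0.7, -0.0, -0.2]
opening: 0.0442
```

Run:
```python
from h import *
import pickle
st()
w=manip.capture('wrist'); pickle.dump(w,open('w17.pkl','wb')); cv2.imwrite('pics/w17.png',w['pixels'])
c=proj(w,tr(TT,[[.02,.045,.06]]))[0].astype(int);print(c); x0=max(0,c[0]-125);y0=max(0,c[1]-95)
wire(w,[],3.1,x0,y0,250,190,"c17.png")
```

```text
tray xy mm [49.4  3. ] z 0.1859 Ftray [0.7 0.2] Fz -0.2 tilt [0.0006 0.0004] t 34.05 open 0.0442
[242 132]
```

View pics/c17.png

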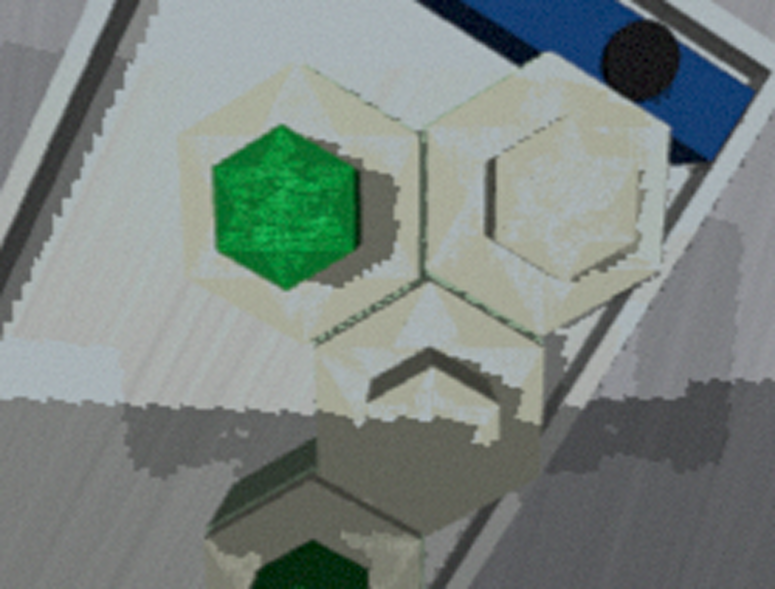

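Run:
```python
from h import *
import pickle
w=pickle.load(open('w17.pkl','rb'))
wire(w,[],10,117+90,37+30,70,55,"z17.png")
```

```text
(no output)
```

View pics/z17.png

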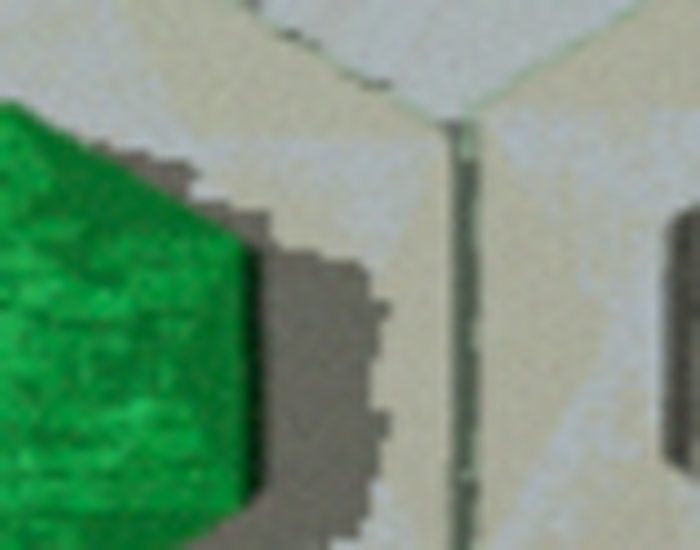

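Run:
```python
from h import *
import pickle
w=pickle.load(open('w17.pkl','rb'))
wire(w,[],8,117+95,37+75,90,50,"z17b.png")
# dark-line width profiles: sample brightness perpendicular to each junction
g=cv2.cvtColor(w["pixels"],cv2.COLOR_BGR2GRAY).astype(np.float32)
P={'n':(-.0108,.0533),'1':(.0407,.0842),'2':(.0417,.0242),'3':(.0417,-.0358)}
for a,b in(('n','1'),('n','2'),('1','2'),('2','3')):
    A,B=np.array(P[a]),np.array(P[b]); m=(A+B)/2; n=(B-A)/np.linalg.norm(B-A); t=np.array([-n[1],n[0]])
    s=np.arange(-.005,.0051,.0005); prof=[]
    for q in np.linspace(-.010,.010,9):
        X=np.array([tr(TT,[*(m+n*k+t*q),.061]) for k in s]); uv=proj(w,X).astype(np.float32)
        prof.append(cv2.remap(g,uv[:,0].reshape(1,-1),uv[:,1].reshape(1,-1),cv2.INTER_LINEAR)[0])
    print(a,b,np.round(np.mean(prof,0)).astype(int))
```

```text
n 1 [166 168 168 168 168 169 169 167 158 124 101  89 105 132 159 165 168 167
 167 167 167]
n 2 [168 167 167 167 167 167 167 166 164 154 133 116 111 112 130 154 165 165
 165 165 165]
1 2 [165 165 165 165 165 164 162 155 142 124 110 120 148 163 165 165 165 165
 165 165 165]
2 3 [ 96  95  96  96  97  96  94  85  73  65  67  76  88  96  97  97  97  99
 102 104 105]
```

View pics/z17b.png

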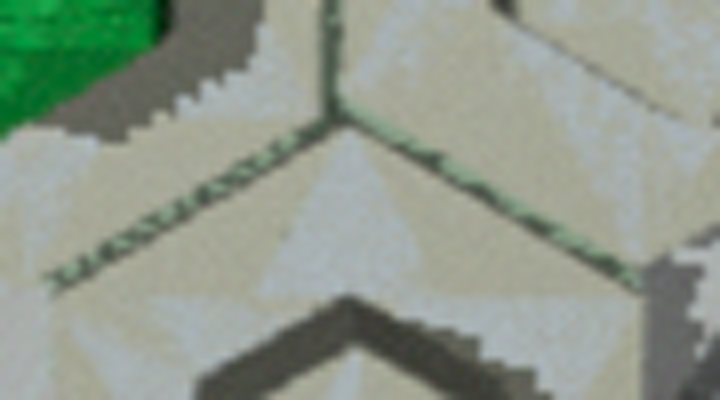

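Zoomed in, the notch junctions meet cleanly at one point, and their rim lines are at most about 0.4 mm wider than those in the tight row. At release both notch faces carried load (about 5 N and 2 N), and the jar has not shifted along jar 1's face normal since then. I'll retreat and do a final check that nothing else moved.

{"api": "move_arm", "payload": {"targets": [4.4,-3,-1,-5,0,4.4,-7,-2,-9,0,4.4,-12,-3,-12,0,4.4,-17,-4,-12,0,4.4,-22,-5,-12,0]}}

```text
clock: 34.6
tool_pos: [0.6255, -0.0462, 0.3064]
tcp_rot: [0.616, 0.788, 0.001, 0.001]
ft_force: [1.6, 0.1, -0.2]
opening: 0.0442
```

{"api": "move_arm", "payload": {"targets": [4.4,-5,-2,0,0,4.4,-10,-4,0,0,4.4,-14,-6,0,0,4.4,-14,-6,0,0,4.4,-14,-6,0,0]}}

```text
clock: 35.1
tool_pos: [0.5992, -0.1974, 0.3042]
tcp_rot: [0.619, 0.786, 0.0, 0.0]
ft_force: [1.6, 0.7, -0.2]
opening: 0.0442
```

Run:
```python
from h import *
st()
for c in("top","scene"):
    d=manip.capture(c); cv2.imwrite(f"pics/{c}_end.png",d["pixels"])
    for q in ("reagent_bottle","white_pot","tip_box"):
        print(c,q,[(x["centre"],x["score"]) for x in manip.boxes_of(c,q)][:1])
    if c=="top": crop(d["pixels"],115,130,150,115,5,"te.png")
    else: crop(d["pixels"],235,180,130,110,5.4,"se.png")
a,b=cv2.imread("pics/scene0.png"),cv2.imread("pics/scene_end.png")
cv2.imwrite("pics/sboth.png",np.hstack([a[60:330,20:420],b[60:330,20:420]]))
```

```text
tray xy mm [ 126.7 -343.8] z 0.3042 Ftray [1.3 1.1] Fz -0.2 tilt [ 0.0003 -0.0002] t 35.1 open 0.0442
top reagent_bottle [([0.6667, -0.1165, 0.0854], 0.89)]
top white_pot [([0.4945, 0.409, 0.0538], 0.48)]
top tip_box [([0.4932, 0.41, 0.053], 0.8)]
scene reagent_bottle [([0.6895, -0.1006, 0.0702], 0.73)]
scene white_pot [([0.6851, -0.2505, 0.0496], 0.68)]
scene tip_box [([0.5178, 0.4163, 0.0542], 0.88)]
```

View pics/se.png

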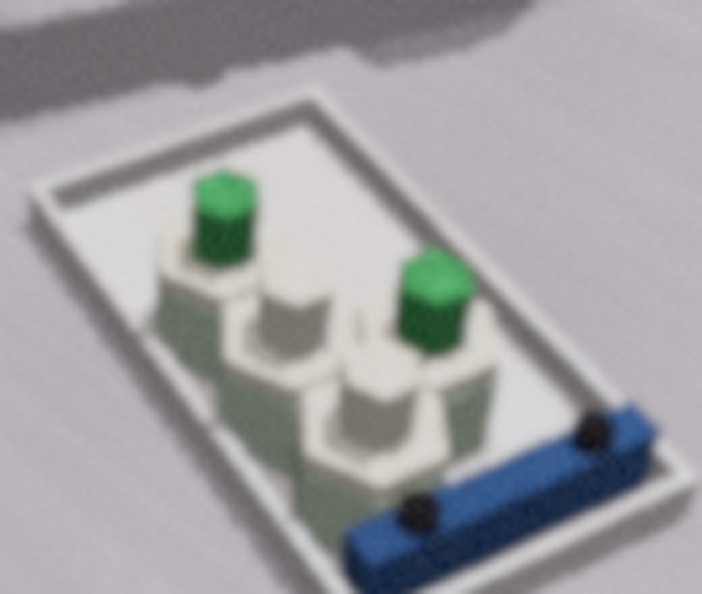

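View pics/te.png

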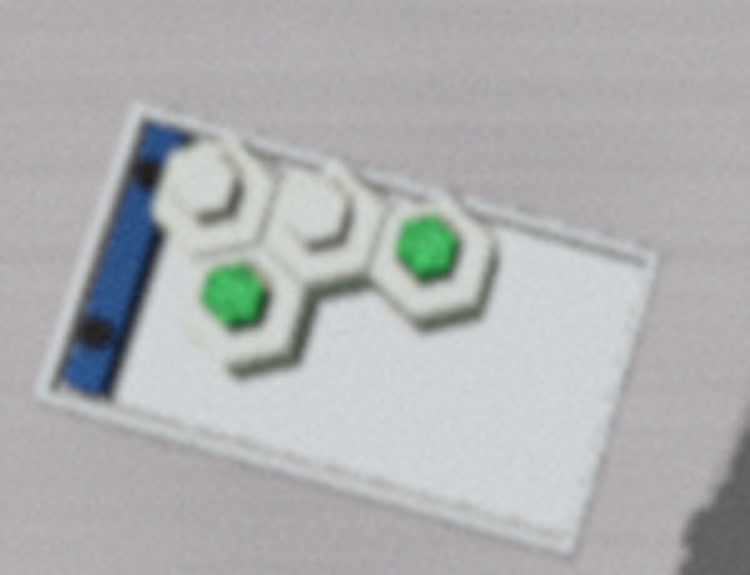

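View pics/sboth.png

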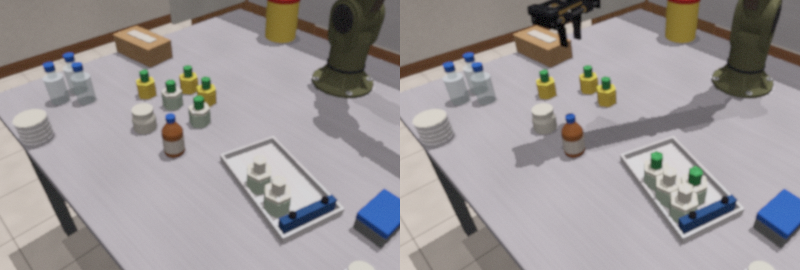

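All four jars stand nested against the blue stop, the bystanders and yellow look-alikes are where they were, and the arm is clear. Handing in.

```bash
python3 -c "
from plant import manip
print(manip.sign_off())"
```

```text
the job is handed in; nothing more can be done
None
```

I handed the job in at about 35 s of the 66 s allowed; sign-off gave no verdict. One green-stoppered jar closes the row against the blue stop, and the other sits in the notch in front of the first two jars.

- **Row:** I set the first green jar at the open end and pushed. The row slid at about 5 N, met the stop, and then held still up to 11 N, well below the 60 N cracking limit. I eased off before letting go.
- **Notch:** I pushed the second green jar in until it stopped moving at about 6 N, with both faces carrying load, then released it.
- **Final views:** All four jars stand upright on the tray with their faces together. The bottle and tip box measured where they started to within about 4 mm, the network's own accuracy. The yellow look-alikes appear unmoved in the before and after pictures.

**Checks that disagreed:**
- The notch seams looked up to about 0.4 mm wider than the row's. I put this mostly down to rim bevels and lighting, but a gap of a few tenths of a millimetre can't be ruled out.
- The notch jar's stopper appeared about 1.3 mm from the arm's reading at release. The shift runs mainly along the jaws' sliding direction, so I took it for an off-centre grip.
- In the last top view the network placed the white pot on the tip box, with a low score of 0.48. The scene camera had the pot within 2 mm of where it started.

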